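Set the back stop and clamp the drill rest

ROBOT

A 7-joint arm with a two-finger parallel gripper is mounted at the origin on the work surface. World frame = base frame: x ahead of the robot, y to its left, z up, the work surface at z = 0. Lengths are in mm, angles in rad, forces in N, time in s.
With the tool pointing down it reaches from about 350 to 900 mm from the base axis. Payload 7.2 kg.
Tool frame: the origin (TCP) lies between the finger pads; the fingertips stand nose_length ahead of it and the grasp point (between the pads) lies 3 mm ahead of it (nose_length is the distance from the TCP to the fingertips, in mm); z points along the fingers, y is the direction in which the jaws open and shut (so a half turn about z gives the same grasp; the last joint's range is limited). The gripper opens to 88 mm and grips with 3 to 60 N. Pads are 20 mm wide; open, the fingers measure 115 mm over their backs; the gripper's body (75 mm by 178 mm) begins 61 mm behind the grasp point.
Start: joints at [1.228, 0.411, -0.013, 1.596, 0.006, 1.134, -0.082], TCP at [169.584, -601.556, 244.653] pointing down, gripper open.
Joint ranges: [-2.95, 2.95], [-0.29, 1.99], [-1.47, 1.44], [0.14, 2.54], [-1.03, 4.17], [0.13, 1.85], [-2.86, 2.86]. Speed limits (rad/s): [2.39, 2.39, 3.01, 3.01, 3.14, 3.14, 3.14].

INTERFACE

Orientations are given as a rotation vector (axis times angle).
In Python, from workcell import observe, read_camera, camera_model, close_job, nose_length gives the robot as it stands. The module is installed in compiled form; this text tells all that it offers.
- The arm moves only by the tool play_rows, never from a script. Its argument "commands" is a list of rows, each a list of 3 entries, a list of its own where there are three numbers: the shift along the tool's x, y, z in m, then the turn, a rotation vector about the tool's x, y, z in rad, then the closure, from -1 (fully open) to 1 (shut). A call has 1 to 20 rows; each row is the pose to reach, as a shift and turn from the pose measured when the call began, along the tool's axes at that moment; what a row does not reach only later rows make up. A row lasts 1/12 s, in which the tool goes at most 41.7 mm and 7.16 degrees, less where a joint would pass 70% of its speed; a pose out of reach is approached as far as the arm can. A call with a gripper value outside its range is refused whole. The fingers move at their own pace and stop on an object; "squeeze" is the grip in N (left out, the last holds). Time passes only in rows, so rows that repeat a pose let the fingers close. It gives the time, the measured TCP pose, the force and the opening at its end, in the units of the state.
- observe(): the state, without advancing time (a new reading comes with each control period).
- read_camera(name): name is "scene" or "top"; returns the picture (400x640x3 uint8, blue, green, red); there is no depth.
- camera_model(name): a dict with "fx", "fy", "cx", "cy" (pixels), "pose" (4x4, takes a point from camera to world coordinates). Camera axes: x right, y down, z forward; pixel columns grow to the right and rows downward; lengths in mm; the calibration is good to about 2 mm. A picture is of the moment at which its call begins. camera_model takes no time and is no camera call.
- close_job(): hands the job in, once; it reports no verdict.
The state is a dict: "time": time; "joints": joint angles; "qd": joint speeds; "joint_efforts": joint torques, N m; "position": TCP position; "tool_rot": TCP orientation; "ft_force": force on the tool from outside, world axes, zero at the start; "wrist_torque": the same for the moment, N m; "opening": opening from 0.0 (shut) to 1.0 (fully open).
Only numpy, scipy, OpenCV 4.12 (cv2) and the standard library are available. Lean on these libraries where they do the work, as an engineer would, in place of code of your own. Each camera call takes 0.05 s, during which the arm holds its last target.

TASK

On the clamping fixture, first turn the red knob until the black pointer of the back stop lines up with the red mark on the white scale (not the blue one). Then pump the two yellow squeeze grips, squeezing them together and letting them spring open, until the jaw has pushed the plywood drill rest against the stop and the black line on top of the jaw stands in the green band, never in the red: the plywood crushes easily. Finish while still holding the grips squeezed, with the line in the green and the pointer on its mark; do not push the jaw or its bar directly, and leave the other things on the bench where they are.

Things in the scene. Friction and masses are not known exactly. Their poses are not given: they have to be found in the camera images.
- fixture: Clamping fixture fixed to the bench: steel base plate 400 x 100 x 12 mm. Origin: centre of the plate's underside, on the bench. Its x axis runs along the clamp bar from the grips (blue housing, 80 x 52 mm, 118 mm high, centred at x = -115 mm) over jaw, block and back stop to the knob (blue gearbox 70 x 70 mm, top 68 mm high, centred at x = +160 mm); y across; z up. All parts below lie on y = 0 unless said. White scale on the -y side, 15 mm high.
- knob (a joint): Red bar knob with upright axis on the gearbox: angle in rad, growing counter-clockwise seen from above, range -2.2 to 2.2, starts within 0.2 of 0. At 0 its grip bar lies along the fixture's x axis, and it turns with this angle. One rad of growth moves the back stop and its pointer 7 mm along the fixture's +x, away from the jaw. Stays where it is left; friction about 0.18 N m.
- knob_grip (a point): Point on the knob's axis at the height to grip, 96 mm above the bench; the red grip bar is 40 mm long, 14 mm thick and reaches from 76 to 110 mm above the bench.
- pointer (a point): Tip of the black pointer (3 mm wide) that the back stop carries over the white scale, 18.5 mm above the bench; it slides along the fixture's x.
- mark_red: Red mark, 3 x 10 x 3 mm, lying fixed on the white scale just beyond the pointer's tip: the pointer must stand at the same fixture x. Origin: centre of its underside; axes as the fixture's. It lies 5 to 10 mm to one side or the other of the scale's middle, where the pointer stands when the knob is at 0.
- mark_blue: Blue mark of the same size on the other side of the scale's middle; not for this job.
- stop_face (a point): Centre of the back stop's face towards the jaw (aluminium, 49 mm wide, 44 mm high), 36 mm above the bench; the face looks to the fixture's -x.
- block: Plywood drill rest, 60 mm long (fixture x), 48 wide, 50 high, with two notches in its top, about 120 g, loose on the base plate between two low rails, between jaw and stop with a gap on both sides. Origin: centre of its underside, 12 mm above the bench.
- grip_mid (a point): Fixed point midway between the two grips' rolls (fixture x = -115 mm), 175 mm above the bench: the place to squeeze from above, with the fingers closing along the fixture's x.
- roll_front: Black roll of the front squeeze grip (yellow stem), the one nearer the jaw; origin at the roll's middle, on its axis: 18 mm in diameter, 36 mm long across the bar (fixture y), at rest 175 mm above the bench and 25 mm in front of grip_mid.
- roll_rear: Like roll of the rear grip, 25 mm behind grip_mid at rest. The two grips are geared to move alike: 68 mm over both rolls at rest, 40 mm when fully squeezed. The stems and rolls are clear down to the housing's top, 118 mm above the bench; rolls' tops at 184 mm.
- grip (a joint): Squeeze angle of the grips in rad: 0 sprung fully open, 0.19 fully squeezed (stop). They spring open when let go. Squeezing takes 2 to 4 N at each roll against the spring, up to about 10 N when clamping. A full squeeze carries the jaw on by about 8 mm (a third of the closing of the grips, after the first 1 to 3 mm of slack); on letting go a pawl holds it, but for up to 4 mm of play. There is no release.
- jaw: Dark steel jaw block (30 x 50 mm, top 62 mm high) with its toothed bar, which slides along the fixture's x towards the stop and carries the pad and the gauge strip (white, green, red) on its top. Origin: a point that lies on the fixture's origin at zero travel; it starts 4 to 12 mm ahead of that.
- pad_face (a point): Centre of the rubber pad's face (46 wide, 40 high) in front of the jaw, 37 mm above the bench; it looks to the fixture's +x and meets the block.
- pad (a joint): How far the sprung pad is pushed back into the jaw, in m: 0 free; 1.2 N per mm plus 1 N. A black line on the jaw's top moves with it: over green from 4 to 12 mm, over red beyond (end of travel 18 mm). While the block still slides freely it stays below about 1 mm.
- stop: The aluminium back stop (see stop_face); origin on the base line below the middle of its face.
- spare_rest: Another plywood drill rest, same size, standing beside the fixture; leave it. Origin: centre of its underside.
- sleeve_a: Dark steel taper sleeve, 32 mm in diameter, 76 mm tall, standing beside the fixture on the robot's side; leave it. Origin: centre of its underside.
- sleeve_b: Like taper sleeve standing at the right of the bench; leave it.
- wrench: Wrench lying at the right of the bench; leave it.
- oil_bottle: White plastic bottle, 52 mm in diameter, 130 mm tall, at the right of the bench; leave it.
- hammer: Hammer lying at the left of the bench; leave it.

How it is judged:
By the outcome, as a careful person would: the job done as asked, in the order asked, and still so for the second after the job is handed in, while the arm keeps its last pose, push and grip.
It also fails if it takes over 72 s, if anything falls off the work surface, if the arm or the gripper's body presses on something with over 40 N, if the wrist force passes 120 N, or if a joint passes its speed limit or range.

## Working session

There is one attempt and no reset: what is moved stays moved. The work goes in short steps, Python scripts to look and compute and a tool call to move; the robot and the scene stay as the last step left them, time stands still between calls to the robot, and variables do not carry over. Pictures are saved under pics/ and viewed, and the job is handed in when it is done.

Besides the shell and the picture viewer there is one more tool, called as name(argument=value, ...), one argument or row to a line, values as JSON. play_rows: Moves the arm, as the interface text tells. Its arguments: {"type":"object","properties":{"commands":{"type":"array"},"squeeze":{"type":"number"}},"required":["commands"]}

```bash
mkdir -p pics; ls
python3 - <<'E'
from workcell import *
import cv2
print(observe()); print(nose_length if not callable(nose_length) else nose_length())
for n in("scene","top"):
    cv2.imwrite(f"pics/{n}0.png",read_camera(n)); print(n,camera_model(n))
E
```

```text
pics
{'time': 0.0, 'joints': array([ 1.22780223,  0.4118647 , -0.01272891,  1.59703915,  0.00563172,
        1.13427397, -0.08221153]), 'qd': array([ 0.00124574, -0.00053405,  0.0015806 , -0.00071544, -0.00015353,
       -0.0004998 ,  0.00014226]), 'joint_efforts': array([-3.71248298e-04, -5.87949729e+01,  6.40906077e-01, -2.91068834e+01,
       -5.39283094e-02,  1.83688395e-02,  1.70431936e-04]), 'position': array([ 169.43029975, -601.11712464,  243.83289589]), 'tool_rot': array([-3.11047984e+00, -4.30147075e-01,  5.36747947e-04]), 'ft_force': array([-0.13081284,  0.12304341,  0.68107869]), 'wrist_torque': array([ 0.01994197, -0.00475743, -0.05337801]), 'opening': 0.9993246896630809}
22.0
scene {'fx': 500.53417397965535, 'fy': 500.53417397965535, 'cx': 316.95203877181245, 'cy': 202.60757633331326, 'pose': array([[-8.10094007e-01,  4.26353454e-01, -4.02455503e-01,
         1.09299199e+03],
       [ 5.86133755e-01,  6.05273725e-01, -5.38600909e-01,
         7.44214901e+02],
       [ 1.39613837e-02, -6.72210124e-01, -7.40228768e-01,
         1.14518071e+03],
       [ 0.00000000e+00,  0.00000000e+00,  0.00000000e+00,
         1.00000000e+00]])}
top {'fx': 361.0586473069727, 'fy': 361.0586473069727, 'cx': 322.17907690405383, 'cy': 200.43409842403327, 'pose': array([[-4.90706107e-03, -9.81561033e-01,  1.91086001e-01,
         2.92544884e+02],
       [-9.99955285e-01,  3.27173402e-03, -8.87262815e-03,
        -1.89493313e+01],
       [ 8.08384348e-03, -1.91120995e-01, -9.81533197e-01,
         1.37514939e+03],
       [ 0.00000000e+00,  0.00000000e+00,  0.00000000e+00,
         1.00000000e+00]])}
```

View pics/scene0.png

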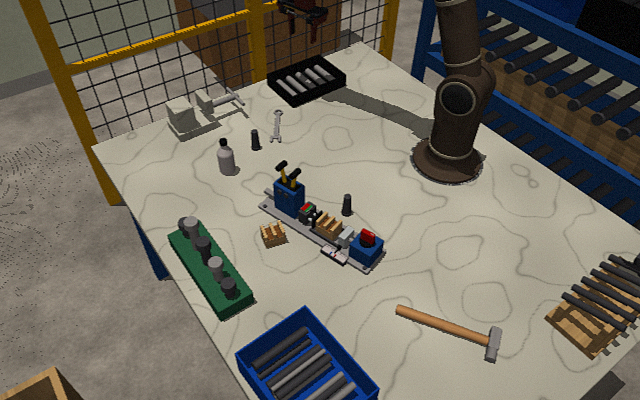

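View pics/top0.png

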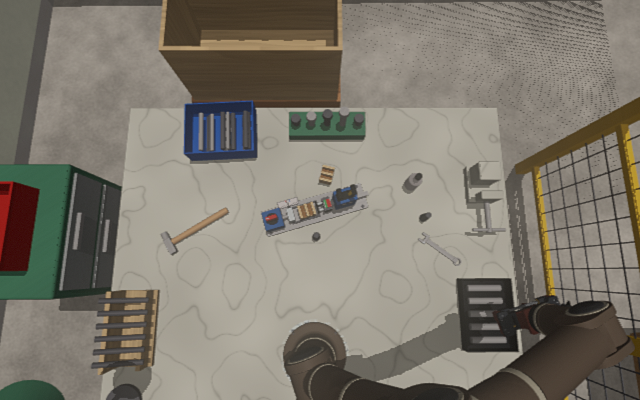

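The scene view shows the fixture around (320,225), with the knob at (370,238) and the grips at (287,172). In the top view the knob is at (272,218) and the grips at (345,195). I'll zoom in.

Run:
```python
import cv2
a=cv2.imread("pics/scene0.png")[150:280,245:400]; cv2.imwrite("pics/sc_crop0.png",cv2.resize(a,None,fx=5,fy=4.5,interpolation=cv2.INTER_CUBIC)[:600])
cv2.imwrite("pics/sc_crop0.png",cv2.resize(a,None,fx=4.6,fy=4.6,interpolation=cv2.INTER_CUBIC))
a=cv2.imread("pics/top0.png")[160:245,250:380]; cv2.imwrite("pics/tp_crop0.png",cv2.resize(a,None,fx=6,fy=6,interpolation=cv2.INTER_CUBIC))
```

```text
(no output)
```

View pics/sc_crop0.png

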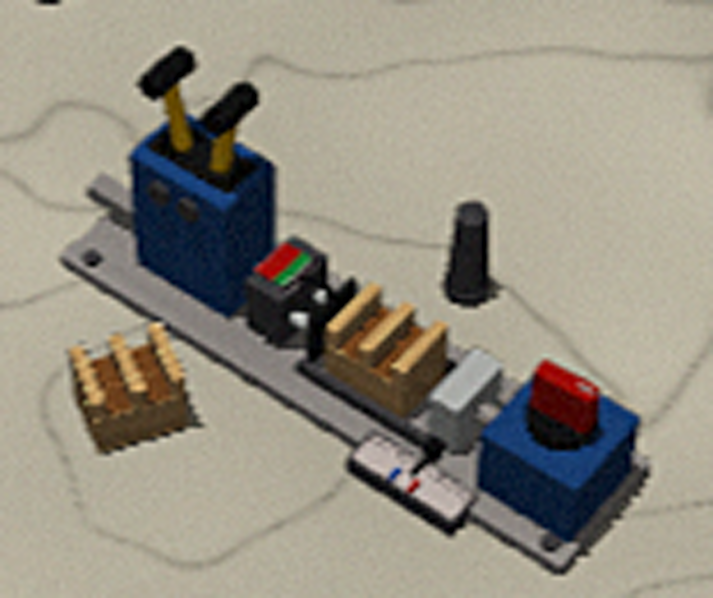

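View pics/tp_crop0.png

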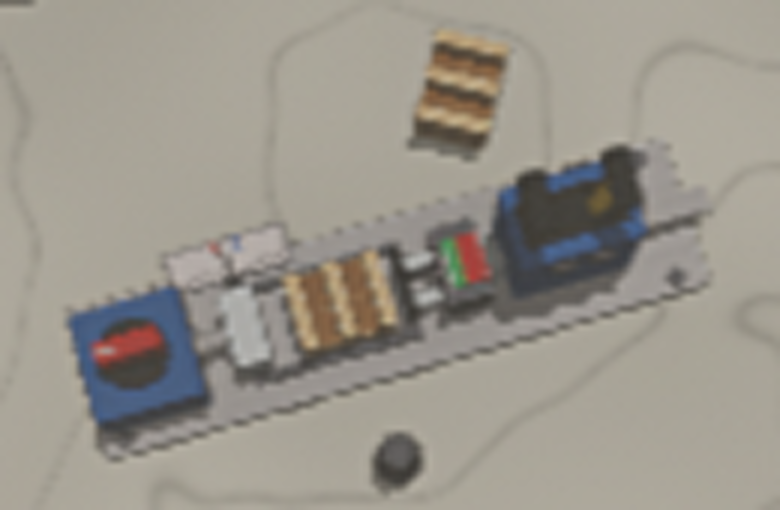

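```bash
cat > h.py <<'E'
import numpy as np, cv2
from workcell import *
def ray(n,uv):
    m=camera_model(n);P=m['pose'];d=np.array([(uv[0]-m['cx'])/m['fx'],(uv[1]-m['cy'])/m['fy'],1.])
    return P[:3,3],P[:3,:3]@d
def plane(n,uv,z):
    o,d=ray(n,uv);return o+d*(z-o[2])/d[2]
def tri(us,ut):
    (o1,d1),(o2,d2)=ray("scene",us),ray("top",ut)
    A=np.c_[d1,-d2];t=np.linalg.lstsq(A,o2-o1,rcond=None)[0]
    p,q=o1+t[0]*d1,o2+t[1]*d2
    return (p+q)/2,np.linalg.norm(p-q)
def proj(n,p):
    m=camera_model(n);P=m['pose'];c=P[:3,:3].T@(np.array(p,float)-P[:3,3])
    return np.array([m['fx']*c[0]/c[2]+m['cx'],m['fy']*c[1]/c[2]+m['cy']])
E
python3 - <<'E'
from h import *
R={"scene":(150,280,245,400),"top":(160,245,250,380)}
for n in R:
    y0,y1,x0,x1=R[n]
    im=cv2.imread(f"pics/{n}0.png")[y0:y1,x0:x1]
    hsv=cv2.cvtColor(im,cv2.COLOR_BGR2HSV);h,s,v=cv2.split(hsv)
    masks={"red":((h<8)|(h>170))&(s>110)&(v>60),"blue":(h>95)&(h<125)&(s>110)&(v>40),"yellow":(h>18)&(h<32)&(s>170),"green":(h>40)&(h<85)&(s>80),"dark":(v<45)}
    for k,m in masks.items():
        N,L,S,C=cv2.connectedComponentsWithStats(m.astype(np.uint8),connectivity=8)
        for i in range(1,N):
            if S[i,4]>=2: print(n,k,S[i,:2]+[x0,y0],S[i,2:],C[i].round(2)+[x0,y0])
E
```

```text
scene red [300 203] [11  8 43] [304.86 206.16]
scene red [360 228] [ 15  16 145] [367.13 235.65]
scene red [334 254] [2 3 4] [334.5 255. ]
scene blue [286 175] [6 5 8] [288.   177.12]
scene blue [274 177] [ 31  42 693] [287.98 198.95]
scene blue [349 233] [ 35  35 575] [364.24 250.75]
scene blue [330 252] [2 2 3] [330.33 252.33]
scene yellow [280 169] [ 7 14 52] [283.19 176.13]
scene yellow [290 176] [1 2 2] [290.  176.5]
scene yellow [290 178] [ 6 10 39] [292.92 182.85]
scene green [284 163] [2 2 2] [284.5 163.5]
scene green [299 169] [2 2 2] [299.5 169.5]
scene green [298 172] [2 2 2] [298.5 172.5]
scene green [305 205] [ 8  7 21] [308.14 208.05]
scene green [312 223] [1 2 2] [312.  223.5]
scene green [363 241] [2 2 2] [363.5 241.5]
scene green [338 247] [1 2 2] [338.  247.5]
scene dark [254 150] [3 1 3] [255. 150.]
scene dark [275 161] [12 11 70] [280.87 165.61]
scene dark [277 168] [ 25  24 199] [291.14 180.32]
scene dark [274 185] [1 4 4] [274.  186.5]
scene dark [294 186] [ 28  43 343] [305.86 211.45]
scene dark [277 190] [ 5  5 16] [279.   192.31]
scene dark [283 194] [ 6  5 1
[... 613 characters left out ...]
cene dark [349 252] [2 4 4] [349.25 253.5 ]
scene dark [351 256] [2 2 2] [351.5 256.5]
scene dark [354 256] [1 3 3] [354. 257.]
scene dark [359 261] [2 1 2] [359.5 261. ]
scene dark [363 268] [3 2 3] [364.   268.67]
scene dark [369 269] [3 3 3] [370. 270.]
top red [326 199] [ 5  8 26] [328.27 202.5 ]
top red [266 214] [11  7 39] [271.1 216.9]
top blue [342 188] [ 8  3 13] [345.54 188.92]
top blue [334 192] [2 2 3] [334.33 192.33]
top blue [354 197] [3 2 5] [355.2 197.4]
top blue [341 199] [ 8  4 14] [344.14 200.71]
top blue [262 208] [17 22 50] [267.96 215.74]
top blue [276 212] [ 5  7 14] [278.14 214.36]
top blue [282 223] [1 2 2] [282.  223.5]
top green [324 200] [ 3  8 11] [325.18 203.  ]
```

```bash
cat >> h.py <<'E'
S=lambda c:(np.array(c)+.5)/4.6-.5+[245,150]
T=lambda c:(np.array(c)+.5)/6-.5+[250,160]
E
python3 - <<'E'
from h import *
def show(k,s,t):
    p,e=tri(s,t);print(k,p.round(1),'err',e.round(1));return p
rr=show('rear',S((167,72)),T((620,163)))
rf=show('front',S((230,109)),T((533,188)))
show('knobtop',S((567,380)),T((128,343)))
show('redmark',(334.5,255),T((213,248)))
show('bluemark',(330.33,252.33),T((236,243)))
show('sleeve top',S((472,212)),T((399,448)))
for c in ((68,312),(182,287),(100,425),(210,400)): print('gb',plane('top',T(c),68).round(1))
for c in ((481,435),(638,422),(568,490),(527,385)): print('gbS',plane('scene',S(c),68).round(1))
for c in ((62,262),(567,568),(647,465)): print('baseS',plane('scene',S(c),12).round(1))
for c in ((710,290),(112,455)): print('baseT',plane('top',T(c),12).round(1))
m=(rr+rf)/2;print(m)
E
```

```text
rear [ 569.9 -132.3  180.4] err 6.0
front [556.2 -83.4 180.2] err 4.6
knobtop [480.5 152.3 106.6] err 2.0
redmark [555.4 110.9  17.2] err 0.4
bluemark [558.8  96.3  16.2] err 0.3
sleeve top [421.5  -7.7  72.5] err 1.1
gb [506.2 193.7  68. ]
gb [521.4 124.5  68. ]
gb [437.  172.5  68. ]
gb [451.9 106.4  68. ]
gbS [525.1 133.8  68. ]
gbS [443.1 179.9  68. ]
gbS [508.8 194.1  68. ]
gbS [479.2 120.2  68. ]
baseS [ 632.2 -169.9   12. ]
baseS [515.4 208.9  12. ]
baseS [426.8 179.   12. ]
baseT [ 528.1 -206.5   12. ]
baseT [424.2 172.7  12. ]
[ 563.02420947 -107.85890044  180.29480315]
```

Run:
```python
import cv2
a=cv2.imread("pics/scene0.png")
for i,(y,x) in enumerate([(155,250),(210,320)]):
    cv2.imwrite(f"pics/scz{i}.png",cv2.resize(a[y:y+66,x:x+80],None,fx=9,fy=9,interpolation=cv2.INTER_NEAREST))
a=cv2.imread("pics/top0.png")
for i,(y,x) in enumerate([(178,255),(178,315)]):
    cv2.imwrite(f"pics/tpz{i}.png",cv2.resize(a[y:y+60,x:x+60],None,fx=10,fy=10,interpolation=cv2.INTER_NEAREST))
```

```text
(no output)
```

View pics/scz0.png

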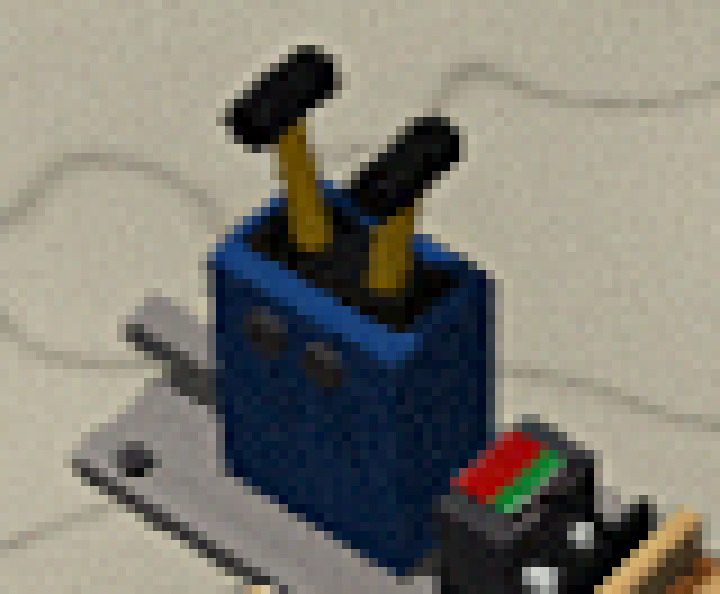

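View pics/scz1.png

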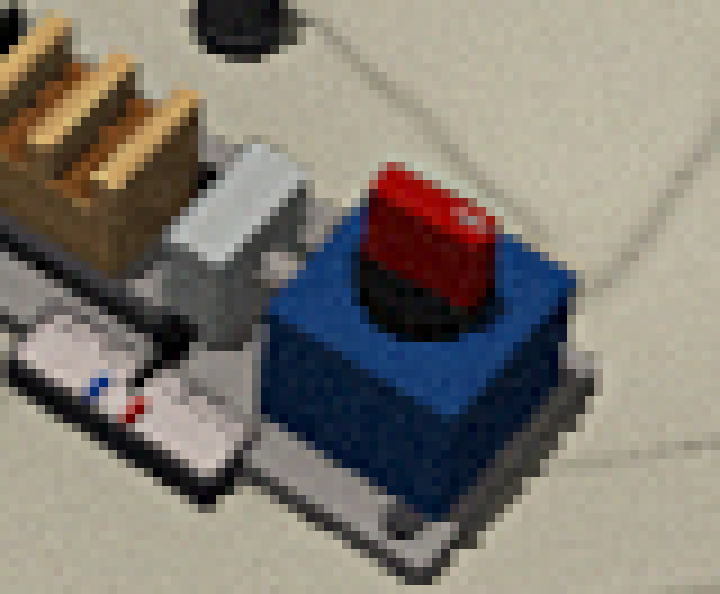

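View pics/tpz0.png

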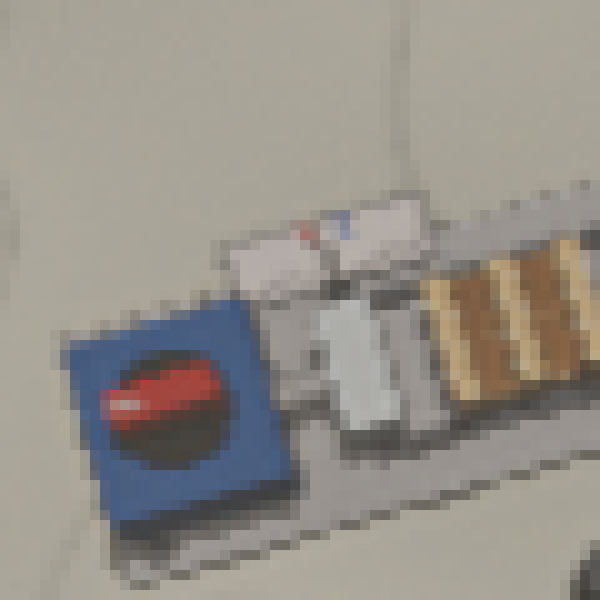

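View pics/tpz1.png

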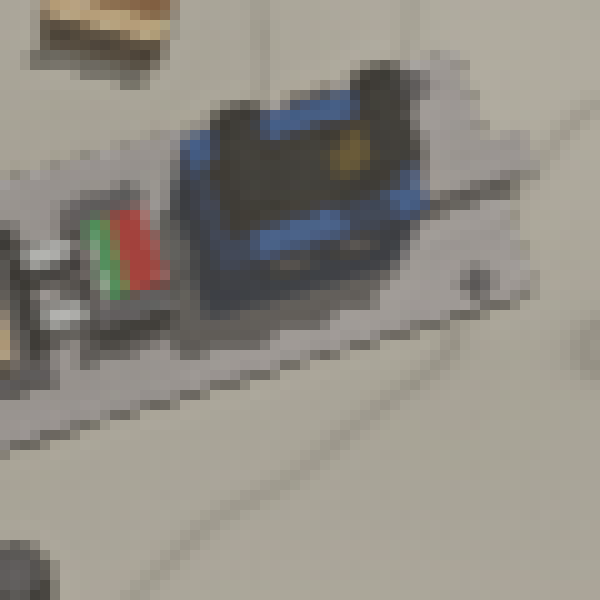

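```bash
cat > fit.py <<'E'
from h import *
from scipy.optimize import least_squares
z=lambda n,c,s,o:(n,np.array(c)/s+o-.5)
A=[]
def add(f,n,c,s,o): A.append((f,)+z(n,c,s,np.array(o)))
o0,o1=(250,155),(320,210)
add((-200,-50,12),"scene",(75,460),9,o0)
add((-155,-26,118),"scene",(212,255),9,o0);add((-75,-26,118),"scene",(400,360),9,o0);add((-75,26,118),"scene",(490,275),9,o0)
add((-140,0,175),"scene",(282,95),9,o0);add((-90,0,175),"scene",(405,168),9,o0)
add((125,-35,68),"scene",(265,312),9,o1);add((195,-35,68),"scene",(453,415),9,o1);add((195,35,68),"scene",(575,275),9,o1)
add((200,-50,12),"scene",(425,570),9,o1);add((200,50,12),"scene",(592,372),9,o1)
p0,p1=(255,178),(315,178)
add((195,-35,68),"top",(65,343),10,p0);add((125,-35,68),"top",(245,300),10,p0);add((195,35,68),"top",(110,523),10,p0);add((125,35,68),"top",(295,480),10,p0)
add((-200,50,12),"top",(535,290),10,p1)
add((-140,0,175),"top",(383,100),10,p1);add((-90,0,175),"top",(240,140),10,p1)
def W(q,f):
    c,s=np.cos(q[2]),np.sin(q[2]);return np.array([q[0]+c*f[0]-s*f[1],q[1]+s*f[0]+c*f[1],f[2]])
def res(q,extra=True):
    r=[]
    for f,n,uv in A:
        r+=list(proj(n,W(q,f))+ (q[3:5] if n=="top" else q[5:7])-uv)
    return np.array(r+list(q[3:7]*.7))
s=least_squares(res,[525,0,1.85,0,0,0,0],loss='soft_l1')
Q=s.x
if __name__=="__main__":
    print(Q.round(3),np.degrees(Q[2]))
    r=res(Q)[:-4].reshape(-1,2)
    for a,e in zip(A,r): print(a[0],a[1],e.round(2))
    for k,f in dict(grip=(-115,0,175),knob=(160,0,96)).items(): print(k,W(Q,f).round(1))
E
python3 fit.py
```

```text
[ 5.26743e+02 -7.25000e-01  1.85700e+00  1.39000e-01 -4.20000e-02
  3.38000e-01  2.99000e-01] 106.41900515796404
(-200, -50, 12) scene [-0.59 -0.6 ]
(-155, -26, 118) scene [-1.29 -0.14]
(-75, -26, 118) scene [-0.69  0.84]
(-75, 26, 118) scene [ 0.88 -0.1 ]
(-140, 0, 175) scene [0.   0.57]
(-90, 0, 175) scene [0.12 0.23]
(125, -35, 68) scene [-0.48 -0.85]
(195, -35, 68) scene [0.16 0.7 ]
(195, 35, 68) scene [ 0.82 -0.09]
(200, -50, 12) scene [-0.15  0.14]
(200, 50, 12) scene [ 1.05 -1.06]
(195, -35, 68) top [-0.63  0.01]
(125, -35, 68) top [-0.17 -1.08]
(195, 35, 68) top [-0.18  0.28]
(125, 35, 68) top [-0.06 -0.92]
(-200, 50, 12) top [ 0.04 -0.48]
(-140, 0, 175) top [0.31 1.24]
(-90, 0, 175) top [0.61 1.34]
grip [ 559.2 -111.   175. ]
knob [481.5 152.8  96. ]
```

```bash
cat > go.py <<'E'
import sys
from h import *
from scipy.spatial.transform import Rotation as Ro
# target: x y z(TCP) mm, angle of tool y in deg (world)
def cmd(x,y,z,ya):
    s=observe();R=Ro.from_rotvec(s['tool_rot'])
    d=R.inv().apply(np.array([x,y,z])-s['position'])/1000
    a=np.radians(ya);yv=np.array([np.cos(a),np.sin(a),0]);zv=np.array([0,0,-1.]);xv=np.cross(yv,zv)
    best=None
    cur=R.as_matrix()
    T=Ro.from_matrix(np.c_[xv,yv,zv]);t=(R.inv()*T).as_rotvec()
    print('shift',d.round(4),'turn',t.round(4),'rows min',max(np.linalg.norm(d)/.0417,np.degrees(np.linalg.norm(t))/7.16).round(1))
def st():
    s=observe();m=Ro.from_rotvec(s['tool_rot']).as_matrix()
    print('t',round(s['time'],2),'p',s['position'].round(1),'yaw_y',np.degrees(np.arctan2(m[1,1],m[0,1])).round(2),'z',m[:,2].round(3),'j',s['joints'].round(2),'F',s['ft_force'].round(1),'M',s['wrist_torque'].round(2),'op',round(s['opening'],3))
if __name__=="__main__":
    st()
    a=[float(v) for v in sys.argv[1:]]
    for i in range(0,len(a),4): cmd(*a[i:i+4])
E
python3 go.py 470 -300 280 -30 481.5 152.8 200 16.4
```

```text
t 0.1 p [ 169.5 -601.2  243.9] yaw_y -74.25 z [-0.     0.001 -1.   ] j [ 1.23  0.41 -0.01  1.6   0.01  1.13 -0.08] F [ 0.5  0.  -0.1] M [0.02 0.   0.01] op 1.0
shift [ 0.371  -0.2083 -0.0358] turn [-1.400e-03 -5.000e-04 -7.723e-01] rows min 10.2
shift [ 0.505  -0.6409  0.0448] turn [-1.2000e-03 -1.0000e-03 -1.5822e+00] rows min 19.6
```

play_rows(
  commands=[
    [[0.371,-0.208,-0.036],[0,0,-0.77],-1],
    [[0.371,-0.208,-0.036],[0,0,-0.77],-1],
    [[0.371,-0.208,-0.036],[0,0,-0.77],-1],
    [[0.371,-0.208,-0.036],[0,0,-0.77],-1],
    [[0.371,-0.208,-0.036],[0,0,-0.77],-1],
    [[0.371,-0.208,-0.036],[0,0,-0.77],-1],
    [[0.371,-0.208,-0.036],[0,0,-0.77],-1],
    [[0.371,-0.208,-0.036],[0,0,-0.77],-1],
    [[0.371,-0.208,-0.036],[0,0,-0.77],-1],
    [[0.371,-0.208,-0.036],[0,0,-0.77],-1],
    [[0.371,-0.208,-0.036],[0,0,-0.77],-1],
    [[0.371,-0.208,-0.036],[0,0,-0.77],-1],
    [[0.371,-0.208,-0.036],[0,0,-0.77],-1],
    [[0.371,-0.208,-0.036],[0,0,-0.77],-1],
    [[0.371,-0.208,-0.036],[0,0,-0.77],-1],
  ],
  squeeze=25,
)

```text
time: 1.35
position: [468.7, -302.0, 279.8]
tool_rot: [-2.723, -1.563, 0.001]
ft_force: [-0.3, -0.1, 0.1]
opening: 1.0
```

```bash
python3 go.py 481.5 152.8 180 16.4
```

```text
t 1.35 p [ 468.7 -302.   279.8] yaw_y -30.3 z [-0.002  0.001 -1.   ] j [ 0.76  0.29 -0.35  1.7   0.11  1.17 -0.14] F [-0.3 -0.1  0.1] M [-0.05 -0.02 -0.03] op 1.0
shift [ 0.3991 -0.2182  0.1003] turn [-0.0017 -0.0009 -0.8151] rows min 11.2
```

play_rows(
  commands=[
    [[0.399,-0.218,0.05],[0,0,-0.815],-1],
    [[0.399,-0.218,0.05],[0,0,-0.815],-1],
    [[0.399,-0.218,0.05],[0,0,-0.815],-1],
    [[0.399,-0.218,0.05],[0,0,-0.815],-1],
    [[0.399,-0.218,0.05],[0,0,-0.815],-1],
    [[0.399,-0.218,0.05],[0,0,-0.815],-1],
    [[0.399,-0.218,0.05],[0,0,-0.815],-1],
    [[0.399,-0.218,0.05],[0,0,-0.815],-1],
    [[0.399,-0.218,0.05],[0,0,-0.815],-1],
    [[0.399,-0.218,0.05],[0,0,-0.815],-1],
    [[0.399,-0.218,0.05],[0,0,-0.815],-1],
    [[0.399,-0.218,0.1],[0,0,-0.815],-1],
    [[0.399,-0.218,0.1],[0,0,-0.815],-1],
    [[0.399,-0.218,0.1],[0,0,-0.815],-1],
    [[0.399,-0.218,0.1],[0,0,-0.815],-1],
    [[0.399,-0.218,0.1],[0,0,-0.815],-1],
  ],
)

```text
time: 2.68
position: [482.7, 151.3, 181.6]
tool_rot: [-1.885, -2.512, -0.001]
ft_force: [-0.5, -0.7, 0.3]
opening: 0.999
```

```bash
python3 - <<'E'
from h import *
a=read_camera("scene");b=read_camera("top")
cv2.imwrite("pics/scene1.png",a);cv2.imwrite("pics/top1.png",b)
A=cv2.resize(a[170:280,290:410],(600,550),interpolation=cv2.INTER_CUBIC)
cv2.imwrite("pics/s1.png",A)
cv2.imwrite("pics/t1.png",cv2.resize(b[160:250,240:360],(720,540),interpolation=cv2.INTER_CUBIC))
E
python3 go.py 481.5 152.8 101 16.4
```

```text
t 2.78 p [482.8 151.7 181.8] yaw_y 16.26 z [ 0.001  0.001 -1.   ] j [ 0.17  0.36 -0.7   1.92  0.28  0.96 -0.38] F [-0.8  1.  -0.3] M [ 0.01 -0.08  0.02] op 0.997
shift [ 0.0014 -0.001   0.0808] turn [ 0.0012 -0.0008 -0.0024] rows min 1.9
```

View pics/s1.png

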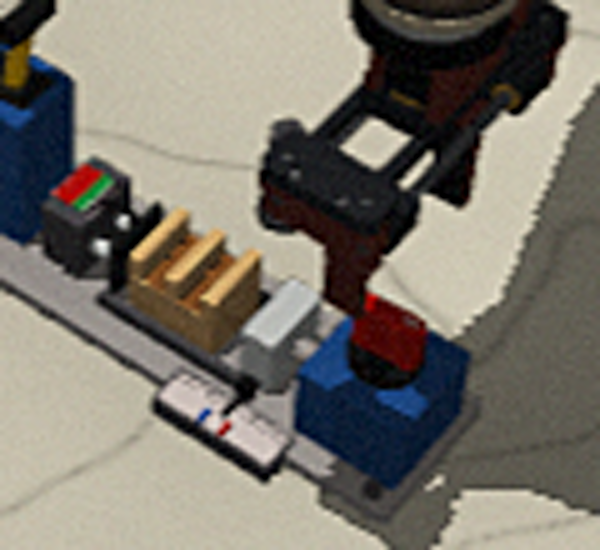

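View pics/t1.png

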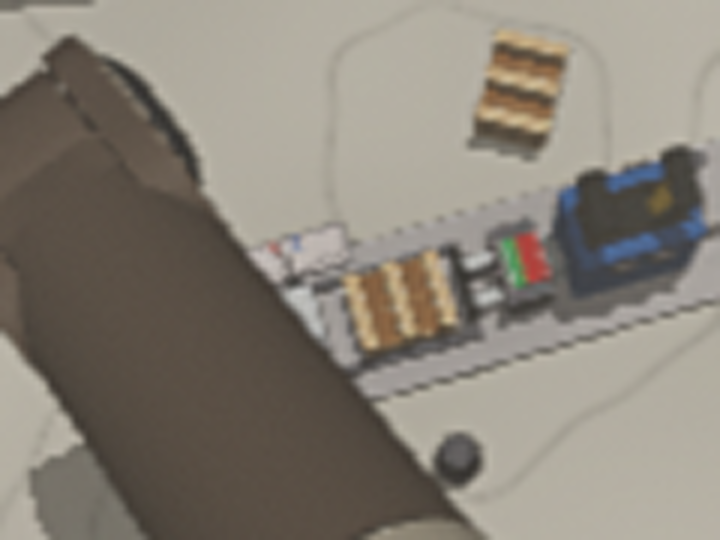

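Run:
```python
from h import *
from scipy.spatial.transform import Rotation as Ro
s=observe();R=Ro.from_rotvec(s['tool_rot'])
for y in(-44,44):
    for z in (22,-60):
        for x in (-10,10):
            p=s['position']+R.apply([x,y,z]); print(y,z,x,((proj("scene",p)-[290,170])*5).round(0))
```

```text
-44 22 -10 [423. 189.]
-44 22 10 [455. 206.]
-44 -60 -10 [439.  80.]
-44 -60 10 [473.  98.]
44 22 -10 [328. 290.]
44 22 10 [360. 309.]
44 -60 -10 [340. 182.]
44 -60 10 [374. 201.]
```

The near fingertip appears at (345,300), where I predicted it, and the knob is at (390,335). The red mark is at (223,428), one mark-width to the knob side of the pointer. I'll descend.

play_rows(
  commands=[
    [[0.0014,-0.001,0.03],[0,0,0],-1],
    [[0.0014,-0.001,0.06],[0,0,0],-1],
    [[0.0014,-0.001,0.08],[0,0,0],-1],
    [[0.0014,-0.001,0.08],[0,0,0],-1],
    [[0.0014,-0.001,0.08],[0,0,0],-1],
    [[0.0014,-0.001,0.08],[0,0,0],1],
    [[0.0014,-0.001,0.08],[0,0,0],1],
    [[0.0014,-0.001,0.08],[0,0,0],1],
    [[0.0014,-0.001,0.08],[0,0,0],1],
    [[0.0014,-0.001,0.08],[0,0,0],1],
    [[0.0014,-0.001,0.08],[0,0,0],1],
    [[0.0014,-0.001,0.08],[0,0,0],1],
    [[0.0014,-0.001,0.08],[0,0,0],1],
    [[0.0014,-0.001,0.08],[0,0,0],1],
    [[0.0014,-0.001,0.08],[0,0,0],1],
  ],
  squeeze=25,
)

```text
time: 4.03
position: [481.4, 152.9, 101.7]
tool_rot: [-1.885, -2.513, -0.002]
ft_force: [0.4, 0.3, -0.2]
opening: 0.282
```

```bash
python3 - <<'E'
from h import *
a=read_camera("scene")
cv2.imwrite("pics/scene2.png",a)
cv2.imwrite("pics/s2.png",cv2.resize(a[190:280,300:400],(600,540),interpolation=cv2.INTER_CUBIC))
E
python3 go.py 481.5 152.8 101 16.4
```

```text
t 4.08 p [481.4 152.9 101.7] yaw_y 16.27 z [ 0.001  0.001 -1.   ] j [ 0.1   0.47 -0.64  1.99  0.39  0.8  -0.47] F [-0.1  0.1 -0.9] M [-0.07 -0.12  0.04] op 0.238
shift [-0.0001  0.0001  0.0007] turn [ 0.001  -0.0009 -0.0024] rows min 0.0
```

View pics/s2.png

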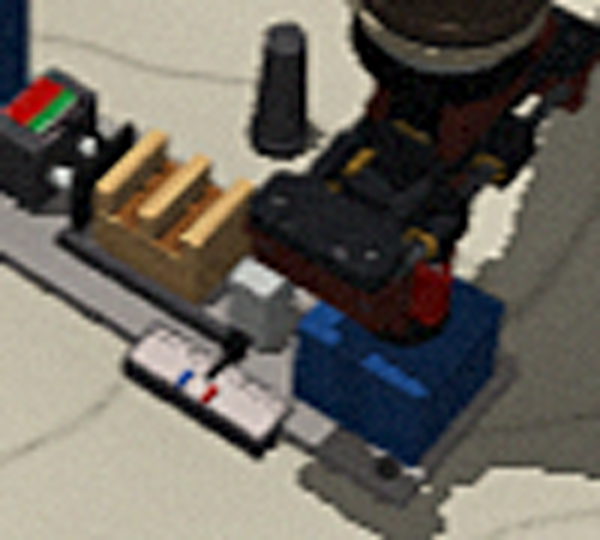

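play_rows(
  commands=[
    [[0,0,0.0007],[0,0,0],1],
    [[0,0,0.0007],[0,0,0],1],
    [[0,0,0.0007],[0,0,0],1],
    [[0,0,0.0007],[0,0,0],1],
    [[0,0,0.0007],[0,0,0],1],
    [[0,0,0.0007],[0,0,0],1],
  ],
)

```text
time: 4.58
position: [481.5, 152.9, 101.1]
tool_rot: [1.885, 2.513, 0.002]
ft_force: [-0.8, -0.6, 3.2]
opening: 0.153
```

```bash
python3 - <<'E'
from h import *
a=np.mean([read_camera("scene").astype(float) for _ in range(4)],0).clip(0,255).astype(np.uint8)
cv2.imwrite("pics/scene3.png",a)
c=a[240:268,318:352]
cv2.imwrite("pics/s3.png",cv2.resize(c,None,fx=20,fy=20,interpolation=cv2.INTER_NEAREST))
E
python3 go.py
```

```text
t 4.78 p [481.5 152.9 101.1] yaw_y 16.27 z [ 0.001  0.001 -1.   ] j [ 0.1   0.47 -0.64  2.    0.39  0.8  -0.47] F [ 0.  -0.7  3.8] M [-0.08 -0.02  0.06] op 0.163
```

View pics/s3.png

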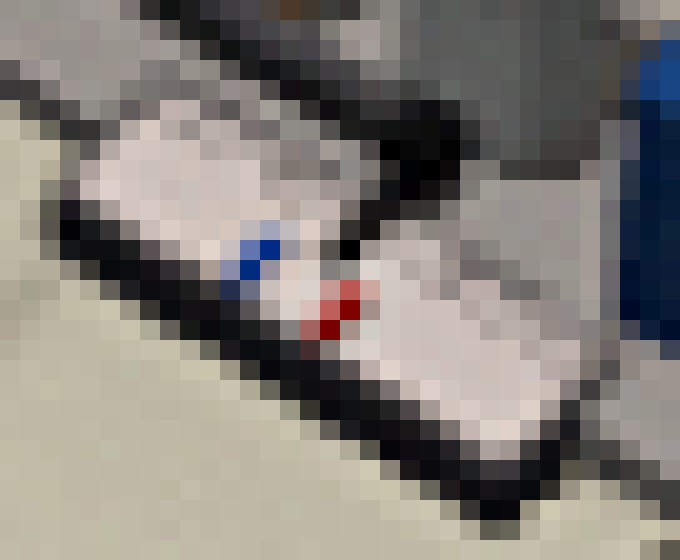

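```bash
cat > scale.py <<'E'
from fit import *
def meas(a,n="scene",zm=17.,zp=18.5,box=(240,268,318,352),verbose=1,pt=None):
    y0,y1,x0,x1=box
    c=a[y0:y1,x0:x1].astype(float);B,G,Rr=c[...,0],c[...,1],c[...,2]
    yy,xx=np.mgrid[y0:y1,x0:x1]
    def fx(u,v,z):
        p=plane(n,(u-off[0],v-off[1]),z);d=p[:2]-Q[:2];ca,sa=np.cos(Q[2]),np.sin(Q[2]);return d@[ca,sa],d@[-sa,ca]
    off=Q[5:7] if n=="scene" else Q[3:5]
    out={}
    X=np.zeros(xx.shape);Y=X.copy()
    for i in np.ndindex(xx.shape): X[i],Y[i]=fx(xx[i],yy[i],zm)
    for k,w in dict(red=Rr-np.maximum(B,G)-22,blue=B-np.maximum(Rr,G)-15).items():
        w=np.where((Y<-50)&(Y>-100),w.clip(0),0)
        # keep within scale: biggest blob
        N,L,S,C=cv2.connectedComponentsWithStats((w>0).astype(np.uint8),connectivity=8)
        sel=[(w[L==i].sum(),i) for i in range(1,N) if abs(X[L==i].mean()-70)<40]
        if sel:
            i=max(sel)[1];w=np.where(L==i,w,0);out[k]=((w*X).sum()/w.sum(),(w*Y).sum()/w.sum(),w.sum())
    return out,X,Y
E
python3 - <<'E'
from scale import *
a=cv2.imread("pics/scene3.png")
o,X,Y=meas(a);print({k:np.round(v,2) for k,v in o.items()})
# pixel->fixture for hand-picked pts in s3 (20x)
def f(c,z):
    u=np.array(c)/20+[318,240]-.5; p=plane("scene",u-Q[5:7],z);d=p[:2]-Q[:2];ca,sa=np.cos(Q[2]),np.sin(Q[2]);return np.round([d@[ca,sa],d@[-sa,ca]],1)
for k,c,z in [('scale far-left corner top',(150,95),15),('left near corner',(65,195),15),('near right corner',(500,450),15),('far right',(585,350),15),('ptr tip',(348,250),18.5),('ptr mid',(372,218),18.5),('red',(335,308),18),('blue',(260,260),18)]: print(k,f(c,z))
E
```

```text
{'red': array([ 97.63, -58.91, 439.  ]), 'blue': array([ 83.36, -59.18, 224.  ])}
scale far-left corner top [ 53.5 -43.7]
left near corner [ 54.7 -65.2]
near right corner [128.4 -62.8]
far right [127.8 -41.7]
ptr tip [ 93.1 -50.4]
ptr mid [ 92.5 -43.9]
red [ 97.4 -59.3]
blue [ 84.3 -59.1]
```

play_rows(
  commands=[
    [[0,0,0],[0,0,-0.1],1],
    [[0,0,0],[0,0,-0.2],1],
    [[0,0,0],[0,0,-0.3],1],
    [[0,0,0],[0,0,-0.4],1],
    [[0,0,0],[0,0,-0.5],1],
    [[0,0,0],[0,0,-0.6],1],
    [[0,0,0],[0,0,-0.6],1],
    [[0,0,0],[0,0,-0.6],1],
    [[0,0,0],[0,0,-0.6],1],
  ],
  squeeze=30,
)

```text
time: 5.53
position: [481.5, 152.8, 101.1]
tool_rot: [1.059, 2.957, 0.002]
ft_force: [-1.3, -1.2, 3.9]
opening: 0.154
```

```bash
cat > look.py <<'E'
import sys
from scale import *
k=sys.argv[1]
a=np.mean([read_camera("scene").astype(float) for _ in range(4)],0).clip(0,255).astype(np.uint8)
cv2.imwrite(f"pics/scene{k}.png",a)
cv2.imwrite(f"pics/s{k}.png",cv2.resize(a[240:268,318:352],None,fx=20,fy=20,interpolation=cv2.INTER_NEAREST))
b=np.mean([read_camera("top").astype(float) for _ in range(4)],0).clip(0,255).astype(np.uint8)
cv2.imwrite(f"pics/top{k}.png",b)
cv2.imwrite(f"pics/t{k}.png",cv2.resize(b[190:215,270:305],None,fx=20,fy=20,interpolation=cv2.INTER_NEAREST))
o,X,Y=meas(a);print({k:np.round(v,2) for k,v in o.items()})
E
python3 look.py 4; python3 go.py
```

```text
{'red': array([ 97.63, -59.18, 417.  ]), 'blue': array([ 83.38, -59.14, 225.  ])}
t 5.93 p [481.4 152.8 101.1] yaw_y 50.64 z [ 0.001  0.001 -1.   ] j [ 0.21  0.51 -0.78  1.99  0.49  0.83  0.04] F [-1.1 -1.1  5. ] M [-0.27  0.17  0.1 ] op 0.158
```

View pics/s4.png

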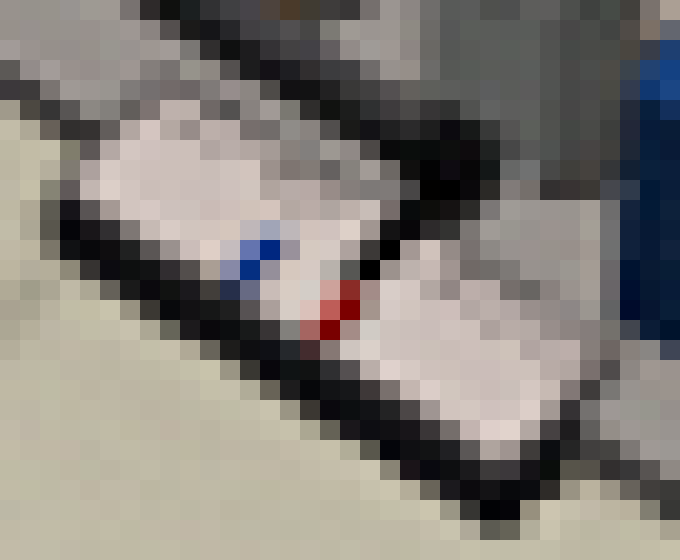

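View pics/t4.png

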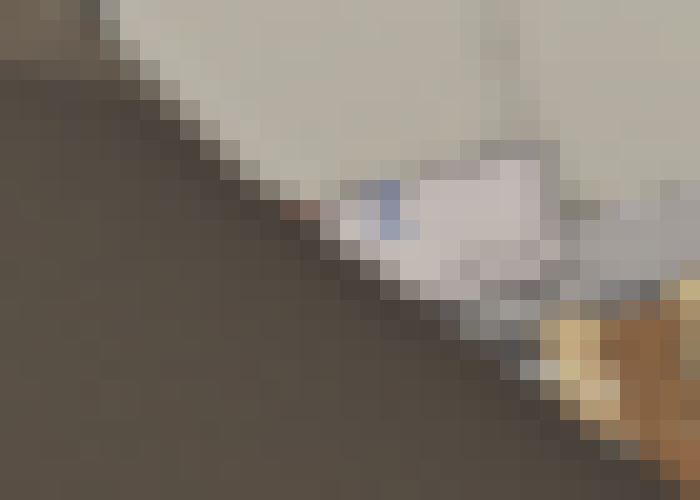

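```bash
cat >> scale.py <<'E'
def ptr(a,zp,lo=-52,hi=-44,c0=None):
    o,X,Y=meas(a,zm=zp)
    y0,y1,x0,x1=(240,268,318,352)
    g=a[y0:y1,x0:x1].astype(float)
    # darkness relative to scale white, grey (no colour)
    w=(170-g.max(2)).clip(0)
    m=(Y>lo)&(Y<hi)&(abs(X-c0)<6)
    w=w*m
    return (w*X).sum()/w.sum(),(w*Y).sum()/w.sum(),w.sum()
E
python3 - <<'E'
from scale import *
for k,c0 in ((3,93),(4,97)):
    a=cv2.imread(f"pics/scene{k}.png")
    for zp in (18.5,):
        for lo,hi in ((-54,-46),(-52,-45),(-50,-46)):
            print(k,zp,np.round(ptr(a,zp,lo,hi,c0),2))
    for zm in (16.5,17,18): print(zm,{q:np.round(v,2) for q,v in meas(a,zm=zm)[0].items()})
E
```

```text
3 18.5 [ 92.48 -49.93 402.  ]Traceback (most recent call last):
  File "<stdin>", line 6, in <module>
  File "scale.py", line 21, in ptr
    o,X,Y=meas(a,zm=zp)
          ~~~~^^^^^^^^^
  File "scale.py", line 11, in meas
    for i in np.ndindex(xx.shape): X[i],Y[i]=fx(xx[i],yy[i],zm)
                                             ~~^^^^^^^^^^^^^^^^
  File "scale.py", line 7, in fx
    p=plane(n,(u-off[0],v-off[1]),z);d=p[:2]-Q[:2];ca,sa=np.cos(Q[2]),np.sin(Q[2]);return d@[ca,sa],d@[-sa,ca]
  File "h.py", line 7, in plane
    o,d=ray(n,uv);return o+d*(z-o[2])/d[2]
        ~~~^^^^^^
  File "h.py", line 4, in ray
    m=camera_model(n);P=m['pose'];d=np.array([(uv[0]-m['cx'])/m['fx'],(uv[1]-m['cy'])/m['fy'],1.])
ValueError: time passes only in moves, steps and waits
```

```bash
python3 - <<'E'
import re
s=open('h.py').read()
s=s.replace("from workcell import *","from workcell import *\nimport functools\n_cm=camera_model\n@functools.lru_cache(None)\ndef camera_model(n): return _cm(n)",1)
open('h.py','w').write(s)
E
python3 - <<'E'
from scale import *
for k,c0 in ((3,93),(4,97)):
    a=cv2.imread(f"pics/scene{k}.png")
    for zp in (18.5,):
        for lo,hi in ((-54,-46),(-52,-45),(-50,-46)):
            print(k,zp,np.round(ptr(a,zp,lo,hi,c0),2))
    for zm in (16.5,17,18): print(zm,{q:np.round(v,2) for q,v in meas(a,zm=zm)[0].items()})
E
```

```text
3 18.5 [ 92.48 -49.93 402.  ]
3 18.5 [ 92.91 -47.98 448.  ]
3 18.5 [ 91.63 -47.56 127.  ]
16.5 {'red': array([ 97.42, -58.6 , 439.  ]), 'blue': array([ 83.15, -58.87, 224.  ])}
17 {'red': array([ 97.63, -58.91, 439.  ]), 'blue': array([ 83.36, -59.18, 224.  ])}
18 {'red': array([ 98.03, -59.53, 439.  ]), 'blue': array([ 83.78, -59.8 , 224.  ])}
4 18.5 [ 96.96 -49.58 547.  ]
4 18.5 [ 97.2  -48.85 479.  ]
4 18.5 [ 97.02 -47.59 294.  ]
16.5 {'red': array([ 97.43, -58.87, 417.  ]), 'blue': array([ 83.17, -58.83, 225.  ])}
17 {'red': array([ 97.63, -59.18, 417.  ]), 'blue': array([ 83.38, -59.14, 225.  ])}
18 {'red': array([ 98.04, -59.8 , 417.  ]), 'blue': array([ 83.79, -59.76, 225.  ])}
```

play_rows(
  commands=[
    [[0,0,0],[0,0,-0.05],1],
    [[0,0,0],[0,0,-0.1],1],
    [[0,0,0],[0,0,-0.1],1],
    [[0,0,0],[0,0,-0.1],1],
    [[0,0,0],[0,0,-0.1],1],
  ],
)

```text
time: 6.35
position: [481.5, 152.8, 101.1]
tool_rot: [0.91, 3.006, 0.002]
ft_force: [-0.9, -1.1, 4.4]
opening: 0.159
```

```bash
python3 look.py 5; python3 go.py
python3 - <<'E'
from scale import *
a=cv2.imread(f"pics/scene5.png")
for lo,hi in ((-54,-46),(-52,-45),(-50,-46)): print(np.round(ptr(a,18.5,lo,hi,97.6),2))
E
```

```text
{'red': array([ 97.62, -59.18, 406.  ]), 'blue': array([ 83.35, -59.04, 221.  ])}
t 6.75 p [481.4 152.8 101.1] yaw_y 56.36 z [ 0.001  0.001 -1.   ] j [ 0.22  0.52 -0.8   1.99  0.5   0.84  0.12] F [-0.1 -1.6  3.7] M [-0.24  0.15  0.14] op 0.155
[ 97.1  -49.26 494.  ]
[ 97.26 -48.93 464.  ]
[ 97.02 -47.59 290.  ]
```

View pics/s5.png

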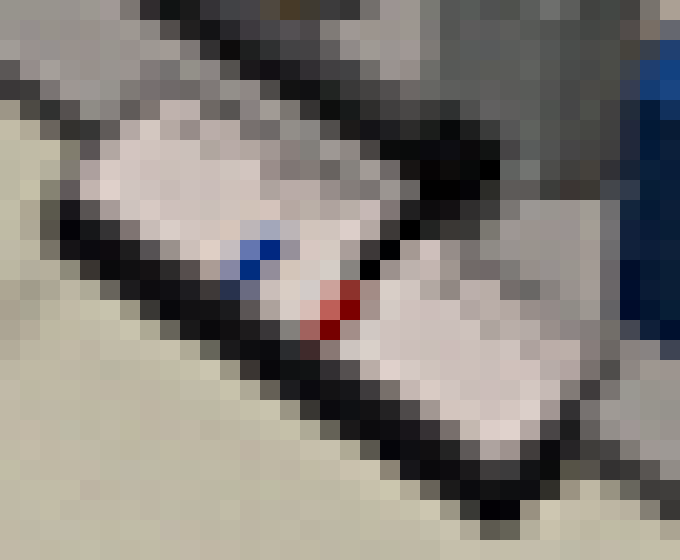

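```bash
cat > pl.py <<'E'
from scale import *
# line estimate: per image row, darkness-weighted column; convert to fixture x at height z, using rows of pointer bar over scale
def edge(a,c0,z=18.5,lo=-53,hi=-45,thr=185,half=5):
    o,X,Y=meas(a,zm=z); g=a[240:268,318:352].astype(float).max(2)
    w=((thr-g)/thr).clip(0)*((Y>lo)&(Y<hi)&(abs(X-c0)<half))
    return (w*X).sum()/w.sum(),(w*Y).sum()/w.sum()
if __name__=="__main__":
    import sys
    for k,th in zip(sys.argv[1::2],sys.argv[2::2]):
        a=cv2.imread(f"pics/scene{k}.png");th=float(th)
        print(k,th,[np.round(edge(a,92.6+7*th,18.5,lo,hi)[0]-7*th,2) for lo,hi in ((-54,-45),(-53,-46),(-52,-47))])
E
cat > shot.py <<'E'
import sys
from h import *
a=np.mean([read_camera("scene").astype(float) for _ in range(2)],0).clip(0,255).astype(np.uint8)
cv2.imwrite(f"pics/scene{sys.argv[1]}.png",a)
E
python3 pl.py 3 0 4 .6 5 .7
python3 - <<'E'
from scale import *
e=[proj("scene",W(Q,f)) for f in ((97,-60,17),(97,-50,17),(107,-60,17))];print(e[1]-e[0],e[2]-e[0])
E
```

```text
3 0.0 [np.float64(92.78), np.float64(92.3), np.float64(92.61)]
4 0.6 [np.float64(92.7), np.float64(93.0), np.float64(92.71)]
5 0.7 [np.float64(92.19), np.float64(92.27), np.float64(91.98)]
[ 2.12441754 -2.2777291 ] [2.89990824 1.8097965 ]
```

play_rows(
  commands=[
    [[0,0,0],[0,0,-0.05],1],
    [[0,0,0],[0,0,-0.1],1],
    [[0,0,0],[0,0,-0.1],1],
    [[0,0,0],[0,0,-0.1],1],
    [[0,0,0],[0,0,-0.1],1],
  ],
)

```text
time: 7.17
position: [481.4, 152.8, 101.1]
tool_rot: [0.758, 3.048, 0.002]
ft_force: [-1.1, -1.5, 5.3]
opening: 0.157
```

```bash
python3 shot.py 6; python3 go.py
```

```text
t 7.27 p [481.5 152.8 101.1] yaw_y 62.08 z [ 0.001  0.001 -1.   ] j [ 0.24  0.53 -0.83  1.99  0.52  0.85  0.21] F [-0.5 -1.3  4.8] M [-0.17  0.11  0.15] op 0.162
```

play_rows(
  commands=[
    [[0,0,0],[0,0,-0.05],1],
    [[0,0,0],[0,0,-0.1],1],
    [[0,0,0],[0,0,-0.1],1],
    [[0,0,0],[0,0,-0.1],1],
    [[0,0,0],[0,0,-0.1],1],
  ],
)

```text
time: 7.68
position: [481.4, 152.8, 101.1]
tool_rot: [0.605, 3.082, 0.002]
ft_force: [-1.0, -1.9, 4.3]
opening: 0.156
```

```bash
python3 shot.py 7; python3 go.py
```

```text
t 7.78 p [481.4 152.8 101.1] yaw_y 67.8 z [ 0.001  0.001 -1.   ] j [ 0.26  0.54 -0.85  1.99  0.54  0.85  0.29] F [-0.7 -1.1  4.5] M [-0.19  0.14  0.16] op 0.156
```

play_rows(
  commands=[
    [[0,0,0],[0,0,-0.05],1],
    [[0,0,0],[0,0,-0.1],1],
    [[0,0,0],[0,0,-0.1],1],
    [[0,0,0],[0,0,-0.1],1],
    [[0,0,0],[0,0,-0.1],1],
  ],
)

```text
time: 8.2
position: [481.4, 152.8, 101.1]
tool_rot: [0.45, 3.108, 0.001]
ft_force: [-0.6, -1.9, 5.2]
opening: 0.163
```

```bash
python3 shot.py 8; python3 go.py; python3 pl.py 6 .8 7 .9 8 1.0
```

```text
t 8.3 p [481.4 152.8 101.1] yaw_y 73.51 z [ 0.001  0.001 -1.   ] j [ 0.27  0.55 -0.88  1.99  0.55  0.86  0.38] F [-0.9 -2.1  5.3] M [-0.25  0.16  0.16] op 0.158
6 0.8 [np.float64(92.55), np.float64(92.67), np.float64(92.88)]
7 0.9 [np.float64(92.78), np.float64(92.66), np.float64(92.9)]
8 1.0 [np.float64(92.48), np.float64(92.32), np.float64(92.61)]
```

Run:
```python
from scale import *
ims=[cv2.imread(f"pics/scene{k}.png").astype(float) for k in (3,4,5,6,7,8)]
o,X,Y=meas(ims[0],zm=15.)
g=np.mean(ims,0)[240:268,318:352].mean(2)
for lo,hi in ((-61,-57),(-57,-53),(-53,-49)):
    m=(Y>lo)&(Y<hi); idx=np.argsort(X[m]); 
    print(lo,hi,' '.join(f"{x:.1f}:{v:.0f}" for x,v in zip(X[m][idx],g[m][idx]) if 40<x<66 or 118<x<140))
# red unthresholded
c=np.mean(ims,0)[240:268,318:352];B,G,R=c[...,0],c[...,1],c[...,2]
for zm in(16.5,17,18):
    o,X,Y=meas(ims[0],zm=zm)
    for nm,w,x0 in (('red',R-(G+B)/2,97.5),('blue',B-(R+G)/2,83.5)):
        m=(abs(X-x0)<5.5)&(abs(Y+59)<7)
        bg=np.median(w[(abs(X-x0)<12)&(abs(Y+57)<5)])
        ww=np.where(m,(w-bg),0);print(zm,nm,bg.round(1),((ww*X).sum()/ww.sum()).round(2),((ww*Y).sum()/ww.sum()).round(2))
```

```text
-61 -57 41.7:183 43.9:165 46.1:99 48.3:184 50.5:120 54.8:165 57.0:204 59.2:210 61.4:199 63.6:195 65.7:202 119.2:194 121.2:202 123.4:196 125.4:210 127.6:213 129.7:169 131.7:61 133.9:13 138.0:82
-57 -53 41.7:72 43.9:52 48.3:47 50.5:52 52.7:88 54.9:170 57.1:202 59.3:197 61.5:194 65.8:192 121.4:192 123.6:195 125.6:199 127.8:210 129.9:154 131.9:69 134.1:29 136.0:36 138.2:63
-53 -49 41.8:117 44.0:152 46.2:83 48.4:137 50.6:130 52.8:94 55.0:170 59.3:198 61.6:195 63.7:193 65.9:195 119.4:192 121.6:195 123.8:196 125.8:201 128.0:188 132.1:51 134.3:114 136.2:94 138.4:140
16.5 red 15.3 97.56 -58.55
16.5 blue -12.5 83.14 -58.91
17 red 15.2 97.9 -59.0
17 blue -12.2 83.34 -59.22
18 red 15.5 98.25 -59.84
18 blue -11.4 83.82 -59.75
```

play_rows(
  commands=[
    [[0,0,0],[0,0,0.1],1],
    [[0,0,0],[0,0,0.2],1],
    [[0,0,0],[0,0,0.235],1],
    [[0,0,0],[0,0,0.235],1],
    [[0,0,0],[0,0,0.235],1],
    [[0,0,0],[0,0,0.235],1],
  ],
)

```text
time: 8.8
position: [481.4, 152.8, 101.1]
tool_rot: [0.81, 3.035, 0.002]
ft_force: [-0.2, -0.4, 4.0]
opening: 0.159
```

```bash
python3 look.py 9; python3 go.py; python3 pl.py 9 .765
```

```text
{'red': array([ 97.63, -59.18, 414.  ]), 'blue': array([ 83.36, -59.13, 222.  ])}
t 9.2 p [481.4 152.8 101.1] yaw_y 60.06 z [ 0.001  0.001 -1.   ] j [ 0.24  0.53 -0.82  1.99  0.51  0.84  0.18] F [-1.5 -0.7  4.2] M [-0.15  0.18 -0.12] op 0.156
9 0.765 [np.float64(92.75), np.float64(92.91), np.float64(93.1)]
```

View pics/s9.png

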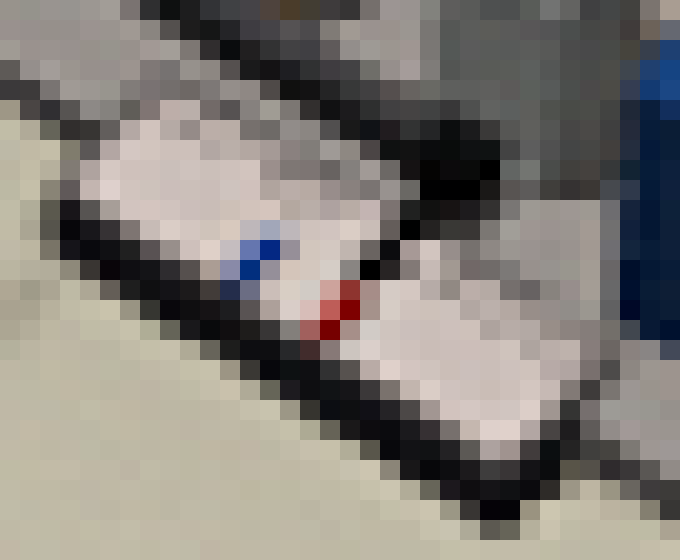

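play_rows(
  commands=[
    [[0,0,0],[0,0,0],-1],
    [[0,0,0],[0,0,0],-1],
    [[0,0,0],[0,0,0],-1],
    [[0,0,0],[0,0,0],-1],
    [[0,0,-0.03],[0,0,0],-1],
    [[0,0,-0.07],[0,0,0],-1],
    [[0,0,-0.11],[0,0,0],-1],
    [[0,0,-0.15],[0,0,0],-1],
    [[0,0,-0.17],[0,0,0],-1],
    [[0,0,-0.17],[0,0,0],-1],
    [[0,0,-0.17],[0,0,0],-1],
  ],
)

```text
time: 10.12
position: [481.8, 152.7, 271.9]
tool_rot: [0.811, 3.032, 0.002]
ft_force: [-0.2, -0.4, 0.1]
opening: 0.951
```

```bash
python3 go.py 559.2 -111 270 -73.6 559.2 -111 270 106.4
```

```text
t 10.12 p [481.8 152.7 271.9] yaw_y 60.03 z [ 0.003  0.001 -1.   ] j [ 0.38  0.32 -0.96  1.8   0.28  1.17  0.38] F [-0.2 -0.4  0.1] M [-0.06 -0.16 -0.  ] op 0.951
shift [-0.1988 -0.1897  0.002 ] turn [ 4.2000e-03 -1.3000e-03  2.3323e+00] rows min 18.7
shift [-0.1988 -0.1897  0.002 ] turn [ 0.001   0.0034 -0.8093] rows min 6.6
```

play_rows(
  commands=[
    [[-0.199,-0.19,0.002],[0,0,-0.81],-1],
    [[-0.199,-0.19,0.002],[0,0,-0.81],-1],
    [[-0.199,-0.19,0.002],[0,0,-0.81],-1],
    [[-0.199,-0.19,0.002],[0,0,-0.81],-1],
    [[-0.199,-0.19,0.002],[0,0,-0.81],-1],
    [[-0.199,-0.19,0.002],[0,0,-0.81],-1],
    [[-0.199,-0.19,0.002],[0,0,-0.81],-1],
    [[-0.199,-0.19,0.002],[0,0,-0.81],-1],
    [[-0.199,-0.19,0.002],[0,0,-0.81],-1],
    [[-0.199,-0.19,0.002],[0,0,-0.81],-1],
    [[-0.199,-0.19,0.002],[0,0,-0.81],-1],
  ],
)

```text
time: 11.03
position: [558.7, -109.5, 269.4]
tool_rot: [-0.452, 3.106, 0.002]
ft_force: [0.6, -0.2, -1.0]
opening: 0.996
```

```bash
cat > look2.py <<'E'
import sys
from h import *
k=sys.argv[1]
a=read_camera("scene");b=read_camera("top")
cv2.imwrite(f"pics/scene{k}.png",a);cv2.imwrite(f"pics/top{k}.png",b)
cv2.imwrite(f"pics/s{k}.png",cv2.resize(a[140:270,255:395],None,fx=4.5,fy=4.5,interpolation=cv2.INTER_CUBIC))
cv2.imwrite(f"pics/t{k}.png",cv2.resize(b[175:245,250:380],None,fx=6,fy=6,interpolation=cv2.INTER_CUBIC))
E
python3 look2.py 10; python3 go.py 559.2 -111 178 106.4
```

```text
t 11.13 p [ 559.  -109.6  270. ] yaw_y 106.57 z [ 0.003  0.    -1.   ] j [ 0.86  0.49 -1.04  1.66  0.44  1.25  1.59] F [-0.5 -0.1 -0.2] M [ 0.07 -0.12  0.01] op 0.999
shift [ 0.0005 -0.0013  0.092 ] turn [-0.0005  0.0032  0.003 ] rows min 2.2
```

View pics/s10.png

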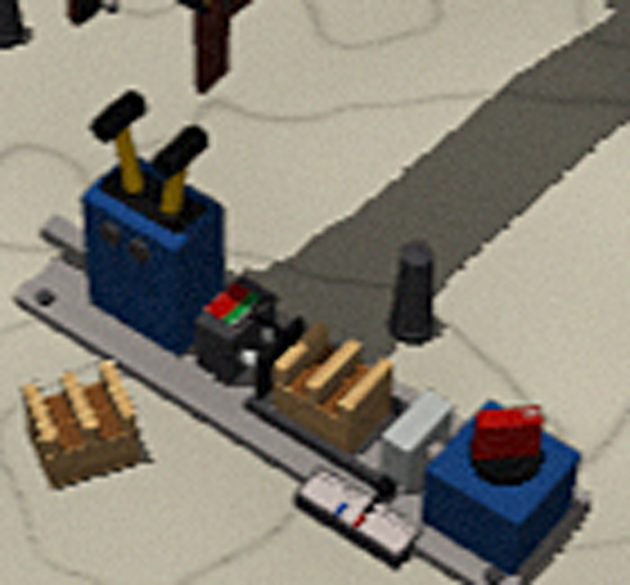

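View pics/t10.png

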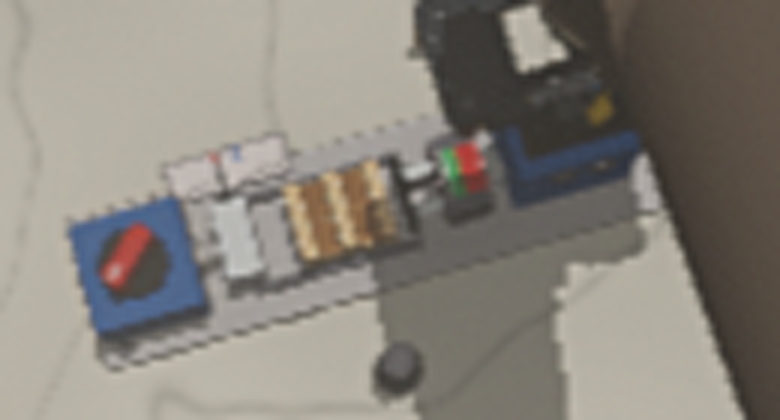

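```bash
python3 - <<'E'
import cv2,numpy as np
a=cv2.imread("pics/scene10.png")[238:270,316:354];b=cv2.imread("pics/top10.png")[190:218,274:304];c=cv2.imread("pics/top0.png")[190:218,274:304]
z=lambda i:cv2.resize(i,(390,360),interpolation=cv2.INTER_NEAREST)
cv2.imwrite("pics/z10.png",np.hstack([z(a),z(b)]))
E
cat pl.py >/dev/null; python3 pl.py 10 .765
```

```text
10 0.765 [np.float64(92.76), np.float64(92.94), np.float64(93.14)]
```

View pics/z10.png

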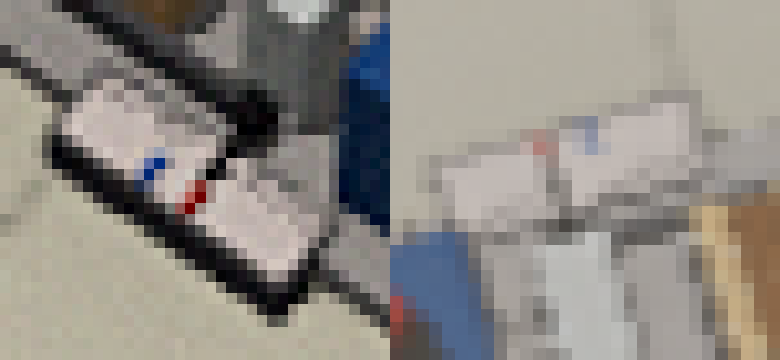

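Run:
```python
from scale import *
b=cv2.imread("pics/top10.png").astype(float)
box=(190,218,274,304)
for zm in (17.,18.5):
    o,X,Y=meas(b,"top",zm=zm,box=box)
    c=b[box[0]:box[1],box[2]:box[3]];g=c.mean(2);rd=c[...,2]-(c[...,0]+c[...,1])/2;bl=c[...,0]-(c[...,2]+c[...,1])/2
    print('z',zm)
    for nm,w,x0 in(('red',rd,97.5),('blue',bl,83.5)):
        reg=(abs(X-x0)<6)&(abs(Y+59)<8);bg=np.median(w[(abs(X-91)<18)&(abs(Y+57)<8)])
        ww=np.where(reg,(w-bg-4).clip(0),0);print(nm,((ww*X).sum()/ww.sum()).round(2),((ww*Y).sum()/ww.sum()).round(2))
    for lo,hi in((-53,-45),(-52,-47),(-55,-47)):
        ww=np.where((abs(X-97.5)<6)&(Y>lo)&(Y<hi),(185-g-8).clip(0),0);print('ptr',((ww*X).sum()/ww.sum()).round(2),((ww*Y).sum()/ww.sum()).round(2))
```

```text
z 17.0
red 98.98 -59.47
blue 84.71 -58.3
ptr 97.97 -47.67
ptr 98.24 -50.04
ptr 97.83 -51.58
z 18.5
red 98.92 -59.15
blue 84.68 -57.97
ptr 97.92 -47.37
ptr 98.19 -49.73
ptr 98.08 -51.64
```

Run:
```python
from scale import *
for k in (0,10):
    b=cv2.imread(f"pics/top{k}.png").astype(float)
    box=(186,222,268,312)
    o,X,Y=meas(b,"top",zm=15.,box=box)
    g=b[box[0]:box[1],box[2]:box[3]].mean(2)
    for lo,hi in((-63,-59),(-59,-55),(-55,-51),(-51,-47)):
        m=(Y>lo)&(Y<hi);i=np.argsort(X[m]);print(k,lo,' '.join(f"{x:.0f}:{v:.0f}" for x,v in zip(X[m][i],g[m][i]) if 46<x<138))
# initial knob angle / pointer in top0
    c=b[box[0]:box[1],box[2]:box[3]];rd=c[...,2]-(c[...,0]+c[...,1])/2
    o,X,Y=meas(b,"top",zm=17.,box=box)
    w=np.where((abs(X-97.5)<6)&(abs(Y+59)<8),(rd-np.median(rd)-4).clip(0),0);print('red',((w*X).sum()/w.sum()).round(2))
```

```text
0 -63 48:158 51:136 55:133 60:173 64:161 67:146 71:145 72:173 76:172 79:154 83:127 88:157 91:158 95:134 100:129 104:161 107:147 111:145 116:171 119:157 123:144 128:170 131:143 135:150
0 -59 49:154 53:137 56:161 61:175 65:173 68:172 73:174 77:174 80:170 84:139 89:166 93:171 96:131 101:155 105:174 108:172 112:172 113:173 117:172 120:173 124:173 129:156 132:127 136:147
0 -55 46:153 50:144 54:138 57:164 58:167 62:174 66:174 69:173 74:173 78:173 81:164 85:150 86:173 90:155 94:144 97:122 102:174 106:174 109:173 114:172 118:173 121:173 125:174 130:150 133:150 137:160
0 -51 47:123 51:118 55:139 59:164 63:173 67:172 70:173 75:172 79:174 83:174 87:175 91:129 95:131 98:164 103:174 107:171 110:171 115:170 119:173 122:174 126:174 127:173 131:139 134:148
red 99.01
10 -63 48:169 51:146 55:144 60:185 64:173 67:157 71:157 72:186 76:184 79:165 83:137 88:169 91:170 95:145 100:141 104:173 107:158 111:157 116:184 119:169 123:156 128:183 131:155 135:163
10 -59 49:166 53:149 56:173 61:188 65:186 68:185 73:187 77:188 80:183 84:150 89:179 93:187 96:144 101:166 105:188 108:186 112:185 113:186 117:186 120:186 124:185 129:168 132:138 136:158
10 -55 46:165 50:155 54:150 57:177 58:179 62:187 66:186 69:186 74:186 78:186 81:176 85:161 86:185 90:188 94:185 97:140 102:172 106:187 109:186 114:186 118:186 121:186 125:187 130:162 133:162 137:173
10 -51 47:133 51:128 55:150 59:176 63:185 67:185 70:184 75:184 79:187 83:186 87:188 91:188 95:167 98:137 103:173 107:185 110:185 115:183 119:185 122:188 126:187 127:186 131:152 134:161
red 98.96
```

The scene view shows the pointer in line with the red mark. The top view and the scale's middle both suggest it is about 0.4–0.9 mm short. There is plenty of time, so I'll regrip and add about 0.055 rad.

```bash
python3 go.py 481.5 152.8 265 60.06
```

```text
t 11.13 p [ 559.  -109.6  270. ] yaw_y 106.57 z [ 0.003  0.    -1.   ] j [ 0.86  0.49 -1.04  1.66  0.44  1.25  1.59] F [-0.5 -0.1 -0.2] M [ 0.07 -0.12  0.01] op 0.999
shift [-0.0006  0.2736  0.0048] turn [8.000e-04 3.200e-03 8.118e-01] rows min 6.6
```

play_rows(
  commands=[
    [[-0.0006,0.2736,0.005],[0,0.003,0.812],-1],
    [[-0.0006,0.2736,0.005],[0,0.003,0.812],-1],
    [[-0.0006,0.2736,0.005],[0,0.003,0.812],-1],
    [[-0.0006,0.2736,0.005],[0,0.003,0.812],-1],
    [[-0.0006,0.2736,0.005],[0,0.003,0.812],-1],
    [[-0.0006,0.2736,0.005],[0,0.003,0.812],-1],
    [[-0.0006,0.2736,0.005],[0,0.003,0.812],-1],
    [[-0.0006,0.2736,0.005],[0,0.003,0.812],-1],
    [[-0.0006,0.2736,0.005],[0,0.003,0.812],-1],
    [[-0.0006,0.2736,0.005],[0,0.003,0.812],-1],
    [[-0.0006,0.2736,0.005],[0,0.003,0.812],-1],
  ],
)

```text
time: 12.05
position: [481.8, 151.7, 264.7]
tool_rot: [0.813, 3.034, 0.0]
ft_force: [0.2, -0.6, 0.7]
opening: 1.003
```

```bash
python3 go.py 481.5 152.8 101 60.06
```

```text
t 12.05 p [481.8 151.7 264.7] yaw_y 60.02 z [ 0.  0. -1.] j [ 0.37  0.32 -0.95  1.81  0.29  1.15  0.38] F [ 0.2 -0.6  0.7] M [ 0.03 -0.15 -0.01] op 1.003
shift [0.0009 0.0008 0.1637] turn [ 0.0002  0.0003 -0.0007] rows min 3.9
```

play_rows(
  commands=[
    [[0.001,0.001,0.04],[0,0,0],-1],
    [[0.001,0.001,0.08],[0,0,0],-1],
    [[0.001,0.001,0.12],[0,0,0],-1],
    [[0.001,0.001,0.15],[0,0,0],-1],
    [[0.001,0.001,0.163],[0,0,0],-1],
    [[0.001,0.001,0.163],[0,0,0],-1],
    [[0.001,0.001,0.163],[0,0,0],-1],
    [[0.001,0.001,0.163],[0,0,0],1],
    [[0.001,0.001,0.163],[0,0,0],1],
    [[0.001,0.001,0.163],[0,0,0],1],
    [[0.001,0.001,0.163],[0,0,0],1],
    [[0.001,0.001,0.163],[0,0,0],1],
    [[0.001,0.001,0.163],[0,0,0],1],
    [[0.001,0.001,0.163],[0,0,0],1],
    [[0.001,0.001,0.163],[0,0,0],1],
    [[0.001,0.001,0.163],[0,0,0],1],
    [[0.001,0.001,0.163],[0,0,0],1],
    [[0.001,0.001,0.163],[0,0,0],1],
    [[0.001,0.001,0.163],[0,0,0],1],
    [[0.001,0.001,0.163],[0,0,0],1],
  ],
)

```text
time: 13.72
position: [481.4, 152.9, 101.7]
tool_rot: [0.812, 3.035, -0.0]
ft_force: [-0.9, -0.5, 0.8]
opening: 0.156
```

```bash
python3 go.py 481.5 152.8 101 63.2
```

```text
t 13.72 p [481.4 152.9 101.7] yaw_y 60.03 z [ 0. -0. -1.] j [ 0.23  0.53 -0.82  1.99  0.51  0.85  0.18] F [-0.9 -0.5  0.8] M [-0.12 -0.06  0.06] op 0.156
shift [-0.0001 -0.      0.0007] turn [-0.0002  0.0002 -0.0553] rows min 0.4
```

play_rows(
  commands=[
    [[0,0,0],[0,0,-0.055],1],
    [[0,0,0],[0,0,-0.055],1],
    [[0,0,0],[0,0,-0.055],1],
    [[0,0,0],[0,0,-0.055],1],
  ],
)

```text
time: 14.05
position: [481.4, 152.9, 101.7]
tool_rot: [0.73, 3.055, -0.0]
ft_force: [-1.1, -0.1, 0.6]
opening: 0.159
```

```bash
python3 go.py; python3 shot.py 11; python3 pl.py 11 .82
```

```text
t 14.05 p [481.4 152.9 101.7] yaw_y 63.12 z [ 0. -0. -1.] j [ 0.24  0.53 -0.83  1.99  0.52  0.85  0.22] F [-1.1 -0.1  0.6] M [-0.08 -0.11  0.17] op 0.159
11 0.82 [np.float64(92.41), np.float64(92.52), np.float64(92.72)]
```

play_rows(
  commands=[
    [[0,0,0],[0,0,-0.055],-1],
    [[0,0,0],[0,0,-0.055],-1],
    [[0,0,0],[0,0,-0.055],-1],
    [[0,0,0],[0,0,-0.055],-1],
    [[0,0,-0.03],[0,0,-0.055],-1],
    [[0,0,-0.07],[0,0,-0.055],-1],
    [[0,0,-0.11],[0,0,-0.055],-1],
    [[0,0,-0.15],[0,0,-0.055],-1],
    [[0,0,-0.17],[0,0,-0.055],-1],
    [[0,0,-0.17],[0,0,-0.055],-1],
    [[0,0,-0.17],[0,0,-0.055],-1],
  ],
)

```text
time: 15.07
position: [481.9, 153.0, 272.6]
tool_rot: [0.647, 3.071, 0.0]
ft_force: [0.2, -1.1, -0.2]
opening: 0.957
```

```bash
python3 go.py 559.2 -111 270 106.4
```

```text
t 15.07 p [481.9 153.  272.6] yaw_y 66.2 z [ 0.003 -0.001 -1.   ] j [ 0.4   0.33 -0.99  1.8   0.3   1.17  0.47] F [ 0.2 -1.1 -0.2] M [ 0.04 -0.15 -0.06] op 0.957
shift [-0.1773 -0.2103  0.0029] turn [-4.000e-04  2.700e-03 -7.016e-01] rows min 6.6
```

My release call repeated the −0.055 turn, which is relative to the new start pose. The knob may have gone up to 0.055 rad (0.4 mm) further, so I'll check it from the grips' side.

play_rows(
  commands=[
    [[-0.177,-0.21,0.003],[0,0.003,-0.7],-1],
    [[-0.177,-0.21,0.003],[0,0.003,-0.7],-1],
    [[-0.177,-0.21,0.003],[0,0.003,-0.7],-1],
    [[-0.177,-0.21,0.003],[0,0.003,-0.7],-1],
    [[-0.177,-0.21,0.003],[0,0.003,-0.7],-1],
    [[-0.177,-0.21,0.003],[0,0.003,-0.7],-1],
    [[-0.177,-0.21,0.003],[0,0.003,-0.7],-1],
    [[-0.177,-0.21,0.003],[0,0.003,-0.7],-1],
    [[-0.177,-0.21,0.003],[0,0.003,-0.7],-1],
    [[-0.177,-0.21,0.003],[0,0.003,-0.7],-1],
    [[-0.177,-0.21,0.003],[0,0.003,-0.7],-1],
  ],
)

```text
time: 15.98
position: [558.5, -108.7, 269.3]
tool_rot: [0.449, -3.108, -0.001]
ft_force: [0.5, -0.2, 0.6]
opening: 0.998
```

```bash
python3 look2.py 12; python3 pl.py 10 0 11 0 12 0
python3 - <<'E'
from scale import *
def redang(k,n,box,z):
    a=cv2.imread(f"pics/{n}{k}.png");h,s,v=cv2.split(cv2.cvtColor(a,cv2.COLOR_BGR2HSV))
    y0,y1,x0,x1=box;m=(((h<8)|(h>172))&(s>110)&(v>90))[y0:y1,x0:x1]
    yy,xx=np.nonzero(m);P=np.array([plane(n,(x+x0,y+y0),z)[:2] for x,y in zip(xx,yy)])
    ev,V=np.linalg.eigh(np.cov(P.T));d=V[:,1];return (np.degrees(np.arctan2(d[1],d[0]))%180-np.degrees(Q[2])).round(1),len(P)
for k in (0,10,12): print(k,'top',redang(k,"top",(208,228,258,286),110))
b0=cv2.imread("pics/top10.png").astype(float);b=cv2.imread("pics/top12.png").astype(float)
box=(190,218,274,304)
for im in(b0,b):
    o,X,Y=meas(im,"top",zm=18.5,box=box);g=im[190:218,274:304].mean(2)
    ww=np.where((abs(X-97.5)<7)&(Y>-52)&(Y<-45),(177-g).clip(0),0);print('ptr top',((ww*X).sum()/ww.sum()).round(2))
a=cv2.imread("pics/scene12.png")[238:270,316:354];b=cv2.imread("pics/top12.png")[190:218,274:304]
z=lambda i:cv2.resize(i,(390,360),interpolation=cv2.INTER_NEAREST)
cv2.imwrite("pics/z12.png",np.hstack([z(a),z(b)]))
E
```

```text
10 0.0 [np.float64(96.68), np.float64(96.94), np.float64(96.94)]
11 0.0 [np.float64(96.75), np.float64(96.96), np.float64(96.96)]
12 0.0 [np.float64(96.68), np.float64(96.9), np.float64(96.9)]
0 top (np.float64(4.0), 39)
10 top (np.float64(45.8), 40)
12 top (np.float64(48.3), 42)
ptr top 97.92
ptr top 98.33
```

View pics/z12.png

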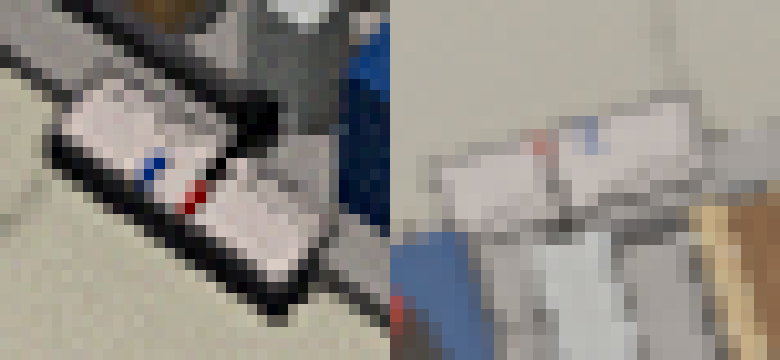

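The knob bar moved 2.5° (45.8→48.3), so the knob is at about 0.82 rad. The pointer agrees with the red mark in both views to within about 0.5 mm. Next I'll go to the grips.

```bash
python3 go.py 559.2 -111 178 106.4
```

```text
t 16.08 p [ 558.8 -108.9  269.9] yaw_y 106.45 z [-0. -0. -1.] j [ 0.86  0.5  -1.05  1.65  0.45  1.26  1.58] F [ 0.6 -0.1  0.4] M [ 0.11 -0.13 -0.04] op 1.0
shift [ 0.0002 -0.0021  0.0919] turn [-0.0003 -0.0006  0.0009] rows min 2.2
```

play_rows(
  commands=[
    [[0,-0.002,0.02],[0,0,0],-1],
    [[0,-0.002,0.04],[0,0,0],-1],
    [[0,-0.002,0.055],[0,0,0],-1],
    [[0,-0.002,0.07],[0,0,0],-1],
    [[0,-0.002,0.082],[0,0,0],-1],
    [[0,-0.002,0.092],[0,0,0],-1],
    [[0,-0.002,0.092],[0,0,0],-1],
    [[0,-0.002,0.092],[0,0,0],-1],
  ],
)

```text
time: 16.75
position: [559.3, -110.4, 177.9]
tool_rot: [0.45, -3.108, 0.0]
ft_force: [0.3, -0.9, 0.4]
opening: 1.0
```

```bash
cat > look3.py <<'E'
import sys
from h import *
k=sys.argv[1]
a=read_camera("scene");b=read_camera("top")
cv2.imwrite(f"pics/scene{k}.png",a);cv2.imwrite(f"pics/top{k}.png",b)
A=cv2.resize(a[140:240,260:340],(400,500),interpolation=cv2.INTER_CUBIC)
B=cv2.resize(b[180:230,290:330],(400,500),interpolation=cv2.INTER_NEAREST)
cv2.imwrite(f"pics/g{k}.png",np.hstack([A,B]))
E
python3 look3.py 13; python3 go.py 559.2 -111 178 106.4
```

```text
t 16.85 p [ 559.9 -110.6  178.7] yaw_y 106.47 z [ 0.001 -0.001 -1.   ] j [ 0.82  0.58 -0.99  1.76  0.54  1.1   1.5 ] F [-0.5 -0.1  0.9] M [ 0.08 -0.13  0.03] op 1.003
shift [ 0.0008 -0.0002  0.0007] turn [-0.0008  0.0005  0.0011] rows min 0.0
```

View pics/g13.png

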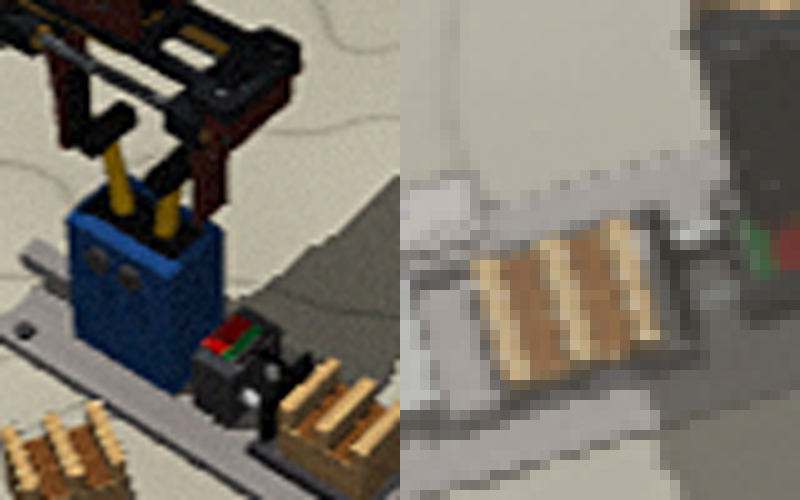

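play_rows(
  commands=[
    [[0,0,0],[0,0,0],0.1],
    [[0,0,0],[0,0,0],0.1],
    [[0,0,0],[0,0,0],0.1],
    [[0,0,0],[0,0,0],0.1],
    [[0,0,0],[0,0,0],0.1],
    [[0,0,0],[0,0,0],0.1],
    [[0,0,0],[0,0,0],0.1],
    [[0,0,0],[0,0,0],0.1],
    [[0,0,0],[0,0,0],0.1],
  ],
  squeeze=20,
)

```text
time: 17.6
position: [560.1, -110.8, 178.8]
tool_rot: [-0.449, 3.108, -0.002]
ft_force: [1.9, -0.7, 1.5]
opening: 0.449
```

```bash
python3 look3.py 14; python3 go.py 559.2 -111 178 106.4
```

```text
t 17.7 p [ 560.1 -110.8  178.7] yaw_y 106.45 z [ 0.001 -0.001 -1.   ] j [ 0.82  0.58 -0.99  1.76  0.54  1.1   1.5 ] F [ 1.6 -2.2  1.9] M [-0.3  -0.51 -0.02] op 0.452
shift [0.0009 0.0001 0.0007] turn [-0.0011  0.0009  0.0008] rows min 0.0
```

View pics/g14.png

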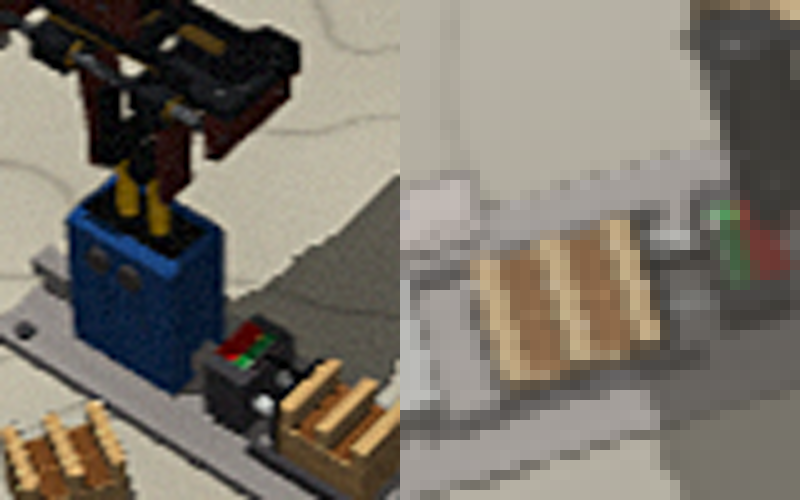

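```bash
cat > jaw.py <<'E'
import sys
from fit import *
def tofx(n,u,v,z):
    off=Q[5:7] if n=="scene" else Q[3:5]
    p=plane(n,(u-off[0],v-off[1]),z);d=p[:2]-Q[:2];ca,sa=np.cos(Q[2]),np.sin(Q[2]);return d@[ca,sa],d@[-sa,ca]
def strip(k):
    a=cv2.imread(f"pics/scene{k}.png");h,s,v=cv2.split(cv2.cvtColor(a,cv2.COLOR_BGR2HSV))
    for nm,m in (('red',((h<8)|(h>172))&(s>110)&(v>60)),('green',(h>45)&(h<85)&(s>80)&(v>40))):
        yy,xx=np.nonzero(m)
        P=np.array([tofx("scene",x,y,62) for x,y in zip(xx,yy)])
        sel=(abs(P[:,1])<30)&(P[:,0]>-80)&(P[:,0]<60)
        P=P[sel]
        if len(P): print(k,nm,len(P),'x %.1f [%.1f %.1f] y %.1f'%(P[:,0].mean(),P[:,0].min(),P[:,0].max(),P[:,1].mean()))
def prof(k,n="top",z=62,ys=(-18,-14,-10,-6,-2,2,6),x0=-60,x1=110,step=2):
    a=cv2.imread(f"pics/{n}{k}.png").astype(np.float32)
    off=Q[5:7] if n=="scene" else Q[3:5]
    xs=np.arange(x0,x1,step);out=[]
    for y in ys:
        uv=np.array([proj(n,W(Q,(x,y,z)))+off for x in xs],np.float32)
        out.append(cv2.remap(a,uv[:,0][None],uv[:,1][None],cv2.INTER_LINEAR)[0])
    return xs,np.array(out)
def unwarp(k,n,z,x0=-60,x1=110,y0=-40,y1=40,s=4):
    a=cv2.imread(f"pics/{n}{k}.png")
    off=Q[5:7] if n=="scene" else Q[3:5]
    f=[(x0,y0),(x1,y0),(x1,y1),(x0,y1)]
    src=np.float32([proj(n,W(Q,(*q,z)))+off for q in f]);dst=np.float32([(0,(y1-y0)*s),((x1-x0)*s,(y1-y0)*s),((x1-x0)*s,0),(0,0)])
    return cv2.warpPerspective(a,cv2.getPerspectiveTransform(src,dst),((x1-x0)*s,(y1-y0)*s),flags=cv2.INTER_CUBIC)
if __name__=="__main__":
    ks=sys.argv[1:]
    for k in ks: strip(k)
    im=[unwarp(ks[-1],"scene",62),unwarp(ks[-1],"top",62)]
    for i in im:
        for x in range(-60,110,10): cv2.line(i,((x+60)*4,0),((x+60)*4,6 if x%50 else 16),(255,255,0),1)
    cv2.imwrite(f"pics/u{ks[-1]}.png",cv2.resize(np.vstack(im[:2]),None,fx=.85,fy=.85))
E
python3 jaw.py 12 13 14
```

```text
12 red 37 x -55.1 [-62.6 -48.3] y -0.4
12 green 20 x -43.4 [-46.6 -39.4] y 2.2
13 red 38 x -55.1 [-62.2 -48.3] y 0.5
13 green 18 x -43.8 [-46.6 -41.3] y 1.9
14 red 34 x -45.9 [-51.3 -39.1] y 1.0
14 green 20 x -33.6 [-37.1 -29.7] y 0.6
```

View pics/u14.png

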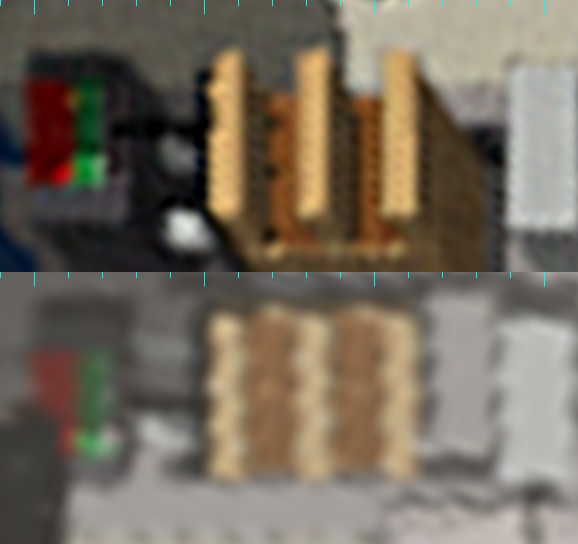

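play_rows(
  commands=[
    [[0,0,0],[0,0,0],-0.7],
    [[0,0,0],[0,0,0],-0.7],
    [[0,0,0],[0,0,0],-0.7],
    [[0,0,0],[0,0,0],-0.7],
    [[0,0,0],[0,0,0],-0.7],
    [[0,0,0],[0,0,0],-0.7],
    [[0,0,0],[0,0,0],-0.7],
    [[0,0,0],[0,0,0],-0.7],
  ],
)

```text
time: 18.37
position: [559.8, -110.5, 178.7]
tool_rot: [-0.45, 3.109, -0.001]
ft_force: [-0.6, -1.0, -0.6]
opening: 0.85
```

```bash
python3 look3.py 15; python3 go.py; python3 jaw.py 15
```

```text
t 18.47 p [ 560.  -110.6  178.7] yaw_y 106.47 z [ 0.001 -0.001 -1.   ] j [ 0.82  0.58 -0.99  1.76  0.54  1.1   1.5 ] F [-0.4 -0.1  0.4] M [ 0.07 -0.15  0.02] op 0.85
15 red 36 x -45.5 [-51.3 -39.1] y 1.3
15 green 21 x -34.1 [-37.2 -29.7] y 0.6
```

play_rows(
  commands=[
    [[0,0,0],[0,0,0],0.1],
    [[0,0,0],[0,0,0],0.1],
    [[0,0,0],[0,0,0],0.1],
    [[0,0,0],[0,0,0],0.1],
    [[0,0,0],[0,0,0],0.1],
    [[0,0,0],[0,0,0],0.1],
    [[0,0,0],[0,0,0],0.1],
    [[0,0,0],[0,0,0],0.1],
  ],
)

```text
time: 19.13
position: [560.0, -110.9, 178.7]
tool_rot: [-0.449, 3.108, -0.002]
ft_force: [-0.3, -1.7, 2.0]
opening: 0.451
```

```bash
python3 look3.py 16; python3 go.py; python3 jaw.py 16
```

```text
t 19.23 p [ 560.  -110.8  178.7] yaw_y 106.45 z [ 0.001 -0.001 -1.   ] j [ 0.82  0.58 -0.99  1.76  0.54  1.1   1.5 ] F [-0.  -1.8  1.1] M [-0.39 -0.17 -0.03] op 0.447
16 red 35 x -38.3 [-44.2 -32.0] y 0.1
16 green 20 x -26.0 [-30.1 -22.9] y 1.4
```

View pics/u16.png

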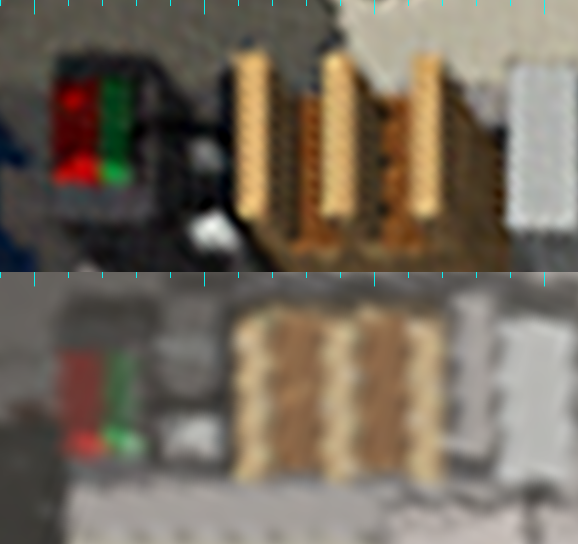

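The jaw is now carrying the block. The block's front is at x≈70 and the stop at about 86, so the gap is about 16 mm. Two more full pumps should be safe; I'll look after each.

play_rows(
  commands=[
    [[0,0,0],[0,0,0],-0.7],
    [[0,0,0],[0,0,0],-0.7],
    [[0,0,0],[0,0,0],-0.7],
    [[0,0,0],[0,0,0],-0.7],
    [[0,0,0],[0,0,0],-0.7],
    [[0,0,0],[0,0,0],-0.7],
    [[0,0,0],[0,0,0],-0.7],
    [[0,0,0],[0,0,0],0.1],
    [[0,0,0],[0,0,0],0.1],
    [[0,0,0],[0,0,0],0.1],
    [[0,0,0],[0,0,0],0.1],
    [[0,0,0],[0,0,0],0.1],
    [[0,0,0],[0,0,0],0.1],
    [[0,0,0],[0,0,0],0.1],
    [[0,0,0],[0,0,0],0.1],
    [[0,0,0],[0,0,0],0.1],
  ],
)

```text
time: 20.57
position: [560.1, -110.8, 178.8]
tool_rot: [-0.449, 3.108, -0.002]
ft_force: [-0.9, -1.1, 1.0]
opening: 0.455
```

```bash
python3 look3.py 17; python3 go.py; python3 jaw.py 17
```

```text
t 20.67 p [ 560.1 -110.8  178.7] yaw_y 106.45 z [ 0.001 -0.001 -1.   ] j [ 0.82  0.58 -0.99  1.76  0.54  1.1   1.5 ] F [-0.1 -0.1  0.6] M [-0.04 -0.23 -0.01] op 0.454
17 red 40 x -29.4 [-36.7 -22.9] y 0.3
17 green 21 x -17.8 [-21.1 -13.9] y 2.1
```

View pics/u17.png

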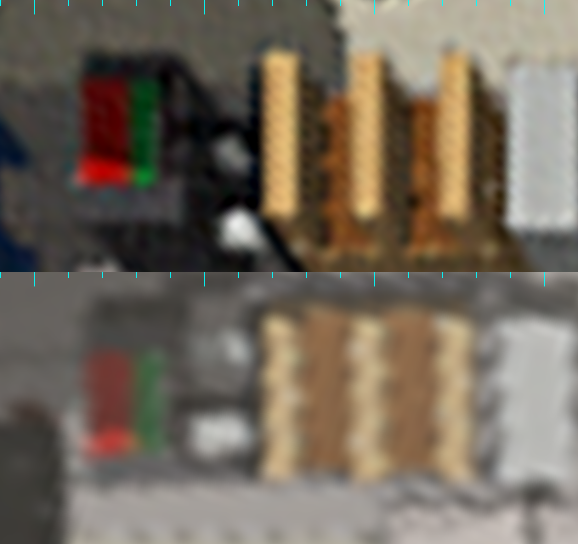

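play_rows(
  commands=[
    [[0,0,0],[0,0,0],-0.7],
    [[0,0,0],[0,0,0],-0.7],
    [[0,0,0],[0,0,0],-0.7],
    [[0,0,0],[0,0,0],-0.7],
    [[0,0,0],[0,0,0],-0.7],
    [[0,0,0],[0,0,0],-0.7],
    [[0,0,0],[0,0,0],-0.7],
    [[0,0,0],[0,0,0],0.1],
    [[0,0,0],[0,0,0],0.1],
    [[0,0,0],[0,0,0],0.1],
    [[0,0,0],[0,0,0],0.1],
    [[0,0,0],[0,0,0],0.1],
    [[0,0,0],[0,0,0],0.1],
    [[0,0,0],[0,0,0],0.1],
    [[0,0,0],[0,0,0],0.1],
    [[0,0,0],[0,0,0],0.1],
  ],
)

```text
time: 22.0
position: [560.1, -110.9, 178.8]
tool_rot: [-0.449, 3.108, -0.002]
ft_force: [-0.2, 0.4, 2.2]
opening: 0.453
```

```bash
python3 look3.py 18; python3 go.py; python3 jaw.py 18
```

```text
t 22.1 p [ 560.1 -110.9  178.8] yaw_y 106.45 z [ 0.001 -0.001 -1.   ] j [ 0.82  0.58 -0.99  1.76  0.54  1.1   1.5 ] F [-0.4 -0.4  0.9] M [ 0.01 -0.09  0.01] op 0.453
18 red 40 x -22.1 [-29.7 -16.0] y -0.1
18 green 23 x -9.6 [-13.8 -4.7] y 0.2
```

View pics/u18.png

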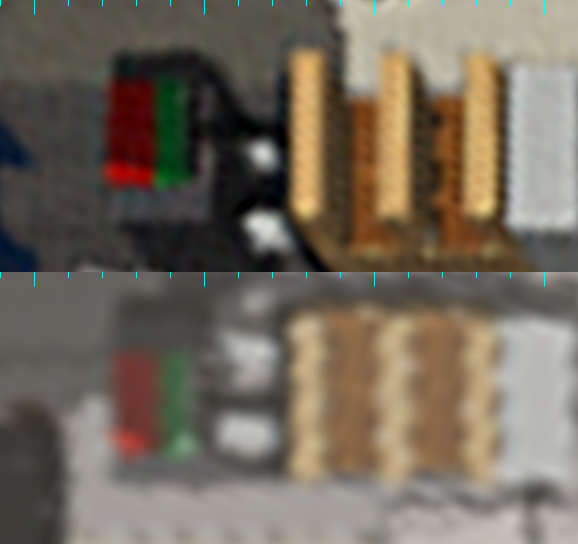

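The block now almost touches the stop, both edges at x≈86–87. The next squeeze should compress the pad, so I'll do it partially and look.

play_rows(
  commands=[
    [[0,0,0],[0,0,0],-0.7],
    [[0,0,0],[0,0,0],-0.7],
    [[0,0,0],[0,0,0],-0.7],
    [[0,0,0],[0,0,0],-0.7],
    [[0,0,0],[0,0,0],-0.7],
    [[0,0,0],[0,0,0],-0.7],
    [[0,0,0],[0,0,0],-0.7],
    [[0,0,0],[0,0,0],-0.05],
    [[0,0,0],[0,0,0],-0.05],
    [[0,0,0],[0,0,0],-0.05],
    [[0,0,0],[0,0,0],-0.05],
    [[0,0,0],[0,0,0],-0.05],
    [[0,0,0],[0,0,0],-0.05],
    [[0,0,0],[0,0,0],-0.05],
    [[0,0,0],[0,0,0],-0.05],
    [[0,0,0],[0,0,0],-0.05],
  ],
)

```text
time: 23.43
position: [560.2, -110.8, 178.8]
tool_rot: [-0.449, 3.108, -0.002]
ft_force: [-0.2, 0.2, 2.2]
opening: 0.528
```

```bash
python3 look3.py 19; python3 go.py; python3 jaw.py 18 19
```

```text
t 23.53 p [ 560.1 -110.8  178.8] yaw_y 106.45 z [ 0.001 -0.001 -1.   ] j [ 0.82  0.58 -0.99  1.76  0.54  1.1   1.5 ] F [0.2 0.7 1.9] M [ 0.05 -0.1  -0.02] op 0.526
18 red 40 x -22.1 [-29.7 -16.0] y -0.1
18 green 23 x -9.6 [-13.8 -4.7] y 0.2
19 red 36 x -17.1 [-23.2 -11.5] y -0.1
19 green 12 x -6.0 [-7.3 -4.7] y -0.2
```

View pics/u19.png

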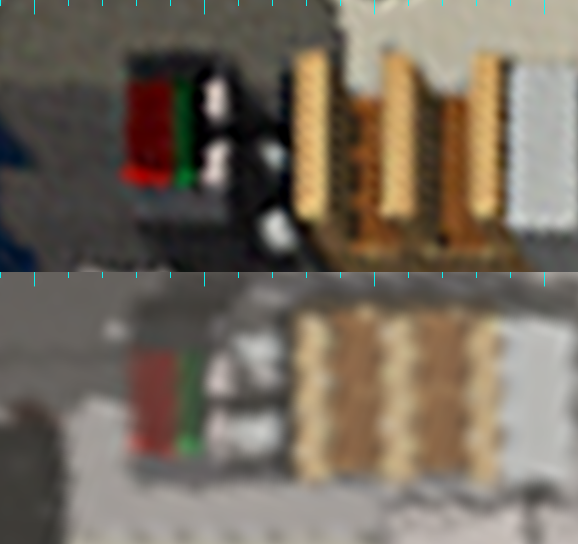

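The pad is now compressed. The white part shows at x≈0 to 7 and the black line stands at x≈−1.5, just inside the green's white end, so the pad is at about 5 mm. Finishing the squeeze adds about 2 mm, which centres the line in the green.

play_rows(
  commands=[
    [[0,0,0],[0,0,0],0.02],
    [[0,0,0],[0,0,0],0.05],
    [[0,0,0],[0,0,0],0.08],
    [[0,0,0],[0,0,0],0.1],
    [[0,0,0],[0,0,0],0.1],
    [[0,0,0],[0,0,0],0.1],
    [[0,0,0],[0,0,0],0.1],
    [[0,0,0],[0,0,0],0.1],
  ],
)

```text
time: 24.2
position: [560.1, -110.8, 178.7]
tool_rot: [-0.449, 3.108, -0.002]
ft_force: [-0.5, -0.6, 1.8]
opening: 0.454
```

```bash
python3 look3.py 20; python3 go.py; python3 jaw.py 20
python3 - <<'E'
import cv2,numpy as np
a=cv2.imread("pics/scene20.png");b=cv2.imread("pics/top20.png")
z=lambda i:cv2.resize(i,(390,360),interpolation=cv2.INTER_NEAREST)
cv2.imwrite("pics/z20.png",np.hstack([z(a[238:270,316:354]),z(a[194:226,300:338])]))
E
```

```text
t 24.3 p [ 560.1 -110.8  178.8] yaw_y 106.46 z [ 0.001 -0.001 -1.   ] j [ 0.82  0.58 -0.99  1.76  0.54  1.1   1.5 ] F [-0.8  0.1  0.7] M [ 0.07 -0.12  0.03] op 0.452
20 red 39 x -15.5 [-22.9 -9.3] y 0.3
20 green 7 x -5.2 [-7.0 -4.7] y -1.3
```

View pics/u20.png

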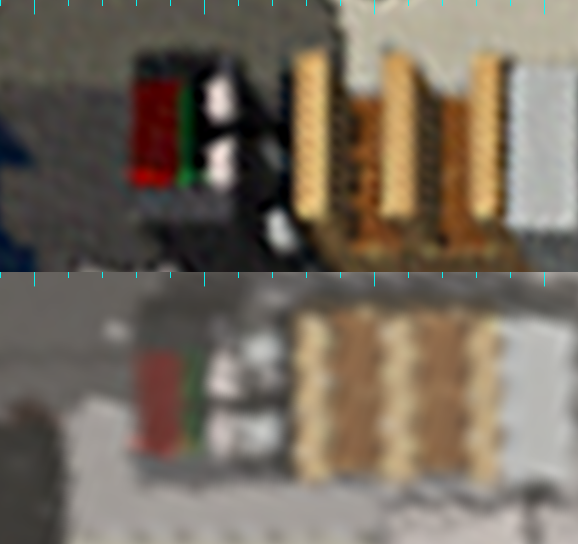

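View pics/z20.png

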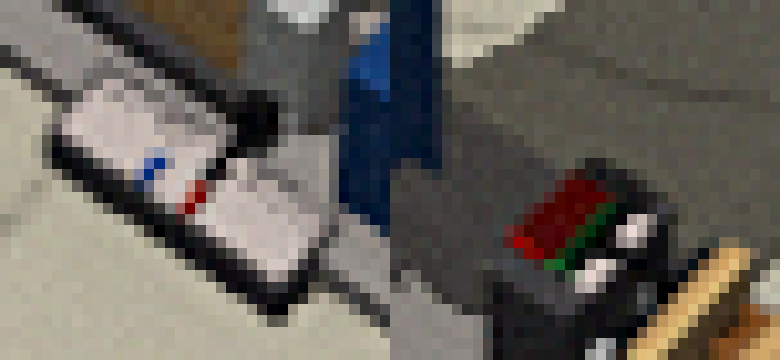

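Run:
```python
import cv2,numpy as np
z=lambda i:cv2.resize(i,(384,288),interpolation=cv2.INTER_NEAREST)
f=lambda k,x,y:z(cv2.imread(f"pics/scene{k}.png")[y:y+24,x:x+32])
cv2.imwrite("pics/zz.png",np.vstack([np.hstack([f(12,292,196),f(17,301,200)]),np.hstack([f(18,303,201),f(20,305,203)])]))
```

```text
(no output)
```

View pics/zz.png

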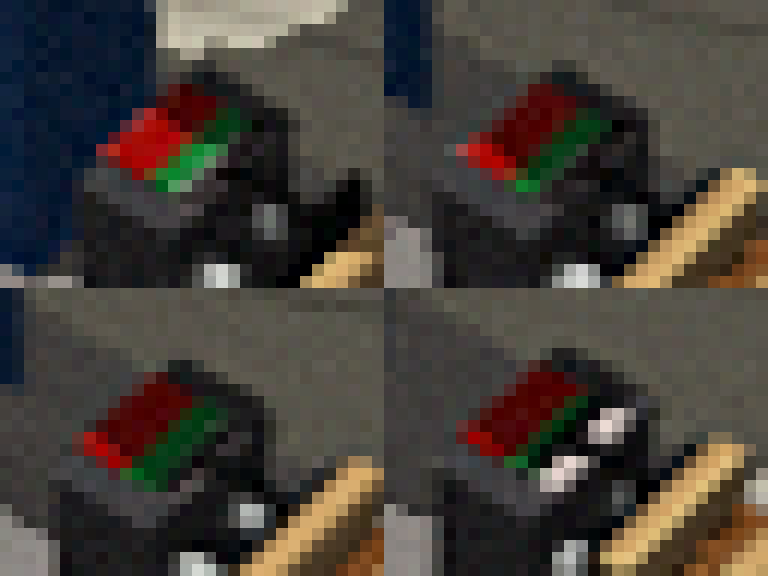

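Final state: the black line stands between the remaining green and the white, with the pad at about 6 mm (green is 4–12). The block touches the stop, and the pointer at about (222,170) in the left crop runs straight into the red mark. I'm handing it in with the grips held squeezed.

```bash
python3 -c "
from workcell import *
print(close_job())"; python3 -c "
from workcell import *
s=observe();print(s['time'],s['opening'])"
```

```text
the job is handed in; nothing more can be done
None
the job is handed in; nothing more can be done
```

I did the job in the order asked and handed it in at about 24 s of the 72 s. The grips are still held fully squeezed, with the gripper at about 40 mm.

- **Pointer on the red mark:** I turned the knob to about +0.82 rad, which moved the pointer about 5.7 mm to the red mark. In the scene camera the pointer runs straight into the red mark. The two views disagree by up to about 0.6 mm at the final setting: the scene readings put it about 0.2–0.3 mm either side of the mark, and the top camera about 0.6 mm short of it.
- **Regrip slip:** I regripped the knob once to add 0.055 rad. My release move then repeated that turn by mistake as the fingers opened. The knob bar itself had turned only about 2.5° of the 3.1° I wanted (measured from the top view), so I saw no sign that the mistake turned it further, and I left it.
- **Clamping:** It took four full pumps to bring the block almost to the stop, then one two-step squeeze to clamp it. The last pictures show the block touching the stop and the pointer not moved by the clamping.
- **Line in the green:** The black line is between the green and the white, with the pad pushed back about 6 mm (±1). Green runs from 4 to 12 mm, so the line is nearer the white end and well away from the red.

I touched only the knob and the two grips.

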